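Weight glued clock dials on the curing plate

TASK

The glued clock dials have to cure under weight: pile all the dials that are on the bench flat and centred, on the round pad of the curing plate, and only then stack the four tapered brass weights on them, centred. Lay the first weight along the plate's long side and the second on it end for end, so that the two tapers cancel and the layer is flat and level, then the other two likewise as a second layer crosswise on the first. Leave the other things on the bench where they are.

Things in the scene. Friction and masses are not known exactly. Their poses are not given: they have to be found in the camera images.
- plate: the curing plate, fixed to the bench: an aluminium slab 180 x 140 x 6 mm; origin at the centre of its underside on the bench, x along its 180 mm side, y along its 140 mm side, z up
- pad (a point): centre of the round black pad (72 mm across) let in flush with the top of the curing plate, 6 mm above the bench
- dial0: a glued clock dial, white with dark hour strokes: a rigid round disc 64 mm across and 5 mm thick, 50 g; origin at the centre of its underside, z up through its face; lies flat on the bench; 2 to 4 of the 4 dials are present
- dial1: a glued clock dial, white with dark hour strokes: a rigid round disc 64 mm across and 5 mm thick, 50 g; origin at the centre of its underside, z up through its face; lies flat on the bench; 2 to 4 of the 4 dials are present
- dial2: a glued clock dial, white with dark hour strokes: a rigid round disc 64 mm across and 5 mm thick, 50 g; origin at the centre of its underside, z up through its face; lies flat on the bench; 2 to 4 of the 4 dials are present
- dial3: a glued clock dial, white with dark hour strokes: a rigid round disc 64 mm across and 5 mm thick, 50 g; origin at the centre of its underside, z up through its face; lies flat on the bench; 2 to 4 of the 4 dials are present
- weight0: a tapered brass weight, one of 4 alike: a bar 100 mm long (x) and 36 mm wide (y, parallel upright sides), its flat underside, at first down, level on the bench, its top sloping evenly from 26 mm high at the thick end (+x) to 14 mm at the thin end (-x), a taper of 0.119 rad, a dark round mark 12 mm across on top at the thick end; about 0.6 kg; origin at the centre of its underside
- weight0_mid (a point): the middle of weight0, halfway through its thickness, 10 mm above its origin; z is square to the sloping top face
- weight1: a tapered brass weight, one of 4 alike: a bar 100 mm long (x) and 36 mm wide (y, parallel upright sides), its flat underside, at first down, level on the bench, its top sloping evenly from 26 mm high at the thick end (+x) to 14 mm at the thin end (-x), a taper of 0.119 rad, a dark round mark 12 mm across on top at the thick end; about 0.6 kg; origin at the centre of its underside
- weight1_mid (a point): the middle of weight1, halfway through its thickness, 10 mm above its origin; z is square to the sloping top face
- weight2: a tapered brass weight, one of 4 alike: a bar 100 mm long (x) and 36 mm wide (y, parallel upright sides), its flat underside, at first down, level on the bench, its top sloping evenly from 26 mm high at the thick end (+x) to 14 mm at the thin end (-x), a taper of 0.119 rad, a dark round mark 12 mm across on top at the thick end; about 0.6 kg; origin at the centre of its underside
- weight2_mid (a point): the middle of weight2, halfway through its thickness, 10 mm above its origin; z is square to the sloping top face
- weight3: a tapered brass weight, one of 4 alike: a bar 100 mm long (x) and 36 mm wide (y, parallel upright sides), its flat underside, at first down, level on the bench, its top sloping evenly from 26 mm high at the thick end (+x) to 14 mm at the thin end (-x), a taper of 0.119 rad, a dark round mark 12 mm across on top at the thick end; about 0.6 kg; origin at the centre of its underside
- weight3_mid (a point): the middle of weight3, halfway through its thickness, 10 mm above its origin; z is square to the sloping top face
- tin: a round lidded aluminium tin, 70 mm across and 30 mm high, a bystander; origin at the centre of its underside
- holder: a small brass movement holder, 95 x 50 mm and 28 mm high, a bystander; origin at the centre of its underside
- dish: a shallow clear dish, 76 mm across and 18 mm high, a bystander; origin at the centre of its underside
- loupe: a black eye loupe, 38 mm across and 34 mm high, a bystander; origin at the centre of its underside
Things that resemble listed ones, but are neither listed nor needed, are in the scene too. What is shaped like the weight1 but blue or pink is not meant.

How it is judged:
By the outcome, as a careful person would: the job done as asked, in the order asked, and still so for the second after the job is handed in, with the robot touching nothing.
Of dial0, dial1, dial2, dial3 only 2 to 4 are there at a start; the rules pass over those that are not, and their reading is None.
At some moment in a run one of weight0, weight1, weight2, weight3, dial0, dial1, dial2, dial3 may be knocked a few centimetres aside while the robot is not near it.
Once in a run the grip may slacken for a moment while it holds something.
It also fails if it takes over 210 s, if anything falls off the work surface, if the arm or the gripper's body presses on something with over 40 N, if the wrist force passes 120 N, or if a joint passes its speed limit or range.

ROBOT

A 6-joint arm with a two-finger parallel gripper is mounted at the origin on the work surface. World frame = base frame: x ahead of the robot, y to its left, z up, the work surface at z = 0. Lengths are in mm, angles in rad, forces in N, time in s.
With the tool pointing down it reaches from about 275 to 750 mm from the base axis. Payload 10.2 kg.
Tool frame: the origin (TCP) lies at the centre of the arm's flange, where the gripper is bolted on; the fingertips stand ctrl.tip_reach ahead of it and the grasp point (between the pads) lies 155 mm ahead of it (ctrl.tip_reach is the distance from the TCP to the fingertips, in mm); z points along the fingers, y is the direction in which the jaws open and shut (so a half turn about z gives the same grasp; the last joint's range is limited). The gripper opens to 85 mm and grips with 20 to 120 N. Pads are 22 mm wide; open, the fingers measure 114 mm over their backs; the gripper's body (76 mm by 85 mm) begins 54 mm behind the grasp point. The pads swing forward as they close: fully open they stand 13 mm farther back than shut.
Start: joints at [-1.566, 0.313, 1.498, -0, 1.331, -0.223], TCP at [118.55, -511.447, 404.694] pointing down, gripper open.
Joint ranges: [-2.94, 2.94], [-0.97, 2.17], [0.19, 2.56], [-1.23, 4.37], [0.02, 3.11], [-2.88, 2.88]. Speed limits (rad/s): [2.39, 2.39, 3.01, 3.14, 3.14, 3.14].

INTERFACE

Orientations are given as a unit quaternion [w, x, y, z].
In Python, from rig import ctrl, viewer gives the robot as it stands.
- The arm moves only by the tool drive_tool, never from a script. Its argument "rows" is a list that holds one entry, the list of rows, each a list of 6 numbers: the shift along the world's x, y, z normalised to -1 to 1, where 1 is 0.1 m, then the turn, a rotation vector about the world's x, y, z normalised to -1 to 1, where 1 is 90 degrees. A call has 1 to 10 rows; each row is the pose to reach, as a shift and turn from the pose measured when the call began; what a row does not reach only later rows make up. A row lasts 1/8 s, in which the tool goes at most 62.5 mm and 10.7 degrees, less where a joint would pass 70% of its speed; a pose out of reach is approached as far as the arm can. A call with a number of a shift or a turn outside -1 to 1 is refused whole. A call with a gripper value outside its range is refused whole. "fingers" is the opening, from -1 (shut) to 1 (fully open), set as the call begins (left out, the last holds). The fingers move at their own pace and stop on an object; "force" is the grip in N (left out, the last holds). Time passes only in rows, so rows that repeat a pose let the fingers close. It gives the time, the measured TCP pose, the force and the opening at its end, in the units of the state.
- ctrl.sense(): the state, without advancing time (a new reading comes with each control period).
- viewer.capture(name): name is "scene" or "side" or "wrist"; returns the picture (384x512x3 uint8, red, green, blue); there is no depth.
- viewer.calibration(name): a dict with "mtx" (3x3 intrinsics, pixels), "extrinsics" (4x4, takes a point from camera to world coordinates). Camera axes: x right, y up, looking along -z (the intrinsics and any distortion apply to the point x, -y, -z); pixel columns grow to the right and rows downward; lengths in mm; the calibration is good to about 2 mm. A picture is of the moment at which its call begins: read the wrist's pose just before it. calibration takes no time and is no camera call; for the wrist camera it gives the pose at the moment of the call.
- ctrl.finish_job(): hands the job in, once; it reports no verdict.
The state is a dict: "time_s": time; "joints": joint angles; "dq": joint speeds; "tau": joint torques, N m; "eef_pos": TCP position; "ee_rot": TCP orientation; "force": force on the tool from outside, world axes, zero at the start; "wrist_torque": the same for the moment, N m; "grip_width": opening from 0.0 (shut) to 1.0 (fully open).
Only numpy, scipy, OpenCV 4.12 (cv2) and the standard library are available. Lean on these libraries where they do the work, as an engineer would, in place of code of your own. Each camera call takes 0.05 s, during which the arm holds its last target.

## Working session

There is one attempt and no reset: what is moved stays moved. The work goes in short steps, Python scripts to look and compute and a tool call to move; the robot and the scene stay as the last step left them, time stands still between calls to the robot, and variables do not carry over. Pictures are saved under pics/ and viewed, and the job is handed in when it is done.

Besides the shell and the picture viewer there is one more tool, called after "Call:" in YAML: its name, and indented under it one key for each argument. drive_tool: Moves the arm, as the interface text tells. Scaled input: -1 to 1 covers 0.1 m each way for a shift and 90 degrees each way for a turn. Its arguments: {"type":"object","properties":{"rows":{"type":"array","items":{"type":"array","items":{"type":"array","items":{"type":"number"}}}},"fingers":{"type":"number"},"force":{"type":"number"}},"required":["rows"]}

```bash
ls; mkdir -p pics; python3 - <<'E'
from rig import ctrl, viewer
import cv2
print(ctrl.sense(), ctrl.tip_reach)
for n in ["scene","side","wrist"]:
    im=viewer.capture(n); cv2.imwrite(f"pics/{n}0.png",im[:,:,::-1])
    c=viewer.calibration(n); print(n,c)
E
```

```text
pics
{'time_s': 0.0, 'joints': array([-1.56643849e+00,  3.13416690e-01,  1.49844196e+00, -9.36266056e-06,
        1.33102266e+00, -2.23398419e-01]), 'dq': array([ 7.48319886e-05, -1.03614267e-03,  1.05871251e-04, -1.01096869e-04,
       -1.71454118e-03, -1.37313451e-03]), 'tau': array([ 1.59133891e-03, -4.12264180e+01, -2.59739882e+01, -8.09506651e-05,
        4.22146084e-03,  1.26620122e-05]), 'eef_pos': array([ 118.5289556 , -511.39595467,  404.15015013]), 'ee_rot': array([-6.40964371e-04,  9.93522557e-01,  1.13633240e-01,  6.59065333e-05]), 'force': array([-0.50850226, -0.52000396,  0.25521118]), 'wrist_torque': array([ 0.02533247, -0.04158433,  0.00401145]), 'grip_width': 1.0013334201367274} 173.4
scene {'mtx': array([[377.97874024,   0.        , 254.64488099],
       [  0.        , 377.97874024, 194.8036466 ],
       [  0.        ,   0.        ,   1.        ]]), 'extrinsics': array([[ 1.24050003e-01, -5.54209277e-01,  8.23081815e-01,
         1.35171669e+03],
       [ 9.92161145e-01,  8.18954177e-02, -9.43896359e-02,
        -1.20428883e+02],
       [-1.50950172e-02,  8.28338830
[... 484 characters left out ...]
2],
       [-1.81463016e-02,  6.79319138e-01,  7.33618580e-01,
         8.40854767e+02],
       [ 0.00000000e+00,  0.00000000e+00,  0.00000000e+00,
         1.00000000e+00]])}
wrist {'mtx': array([[303.28798569,   0.        , 262.07074229],
       [  0.        , 303.28798569, 187.04061234],
       [  0.        ,   0.        ,   1.        ]]), 'extrinsics': array([[ 2.25800232e-01,  9.20222797e-01,  3.19694007e-01,
         2.02978985e+02],
       [-9.74172909e-01,  2.13693512e-01,  7.29535951e-02,
        -4.93096498e+02],
       [-1.18297392e-03, -3.27910180e-01,  9.44708164e-01,
         3.72575882e+02],
       [ 0.00000000e+00,  0.00000000e+00,  0.00000000e+00,
         1.00000000e+00]])}
```

```bash
python3 - <<'E'
import cv2
a=cv2.imread('pics/scene0.png')
cv2.imwrite('pics/s1.png',cv2.resize(a[140:280,90:290],None,fx=4,fy=4,interpolation=cv2.INTER_CUBIC))
cv2.imwrite('pics/s2.png',cv2.resize(a[135:275,270:470],None,fx=4,fy=4,interpolation=cv2.INTER_CUBIC))
b=cv2.imread('pics/side0.png')
cv2.imwrite('pics/s3.png',cv2.resize(b[90:240,200:400],None,fx=4,fy=4,interpolation=cv2.INTER_CUBIC))
E
cat > h.py <<'E'
from rig import ctrl, viewer
import cv2, numpy as np
from scipy.spatial.transform import Rotation as R
def ray(c,uv):
    K=c['mtx'];E=c['extrinsics'];uv=np.atleast_2d(np.float64(uv))
    d=np.c_[(uv[:,0]-K[0,2])/K[0,0],-(uv[:,1]-K[1,2])/K[1,1],-np.ones(len(uv))]
    return E[:3,3],d@E[:3,:3].T
def toz(c,uv,z):
    o,d=ray(c,uv);t=(z-o[2])/d[:,2];return o+d*t[:,None]
def proj(c,P):
    K=c['mtx'];E=c['extrinsics'];q=(np.atleast_2d(P)-E[:3,3])@E[:3,:3]
    return np.c_[K[0,0]*q[:,0]/-q[:,2]+K[0,2],K[1,1]*-q[:,1]/-q[:,2]+K[1,2]]
def snap(n,f):
    c=viewer.calibration(n);im=np.ascontiguousarray(viewer.capture(n)[:,:,::-1]);cv2.imwrite(f'pics/{f}.png',im);return c,im
def masks(im):
    h=cv2.cvtColor(im,cv2.COLOR_BGR2HSV).astype(int);H,S,V=h[...,0],h[...,1],h[...,2]
    return dict(brass=((H>12)&(H<28)&(S>90)&(V>90)).astype(np.uint8)*255, white=((S<25)&(V>150)).astype(np.uint8)*255, black=((V<70)).astype(np.uint8)*255)
def comps(m,amin):
    n,l,s,ce=cv2.connectedComponentsWithStats(m)
    return [(i,s[i],ce[i],l==i) for i in range(1,n) if s[i][4]>amin]
E
python3 - <<'E'
from h import *
for n in ['scene','side']:
    im=cv2.imread(f'pics/{n}0.png');c=viewer.calibration(n);M=masks(im)
    for k,z in [('brass',10),('white',5),('black',6)]:
        for i,s,ce,_ in comps(M[k],80):
            p=toz(c,ce,z)[0]
            if 200<p[0]<900 and abs(p[1])<700: print(n,k,s,ce.round(),p.round())
E
```

```text
scene brass [155 173  16  24 294] [163. 185.] [ 355. -286.   10.]
scene brass [378 179  31  17 325] [392. 187.] [465. 393.  10.]
scene brass [194 184  17  13 130] [202. 189.] [ 395. -169.   10.]
scene brass [325 188  35  14 290] [343. 195.] [485. 235.  10.]
scene brass [162 202  39  18 441] [181. 210.] [ 493. -228.   10.]
scene white [299 168  23  19 243] [311. 175.] [354. 176.   5.]
scene white [439 172  35  26 467] [460. 182.] [465. 607.   5.]
scene white [ 230  202   57   44 1857] [260. 224.] [578. -20.   5.]
scene white [106 205  24  14 259] [117. 212.] [ 468. -403.    5.]
scene white [357 214  24  16 291] [369. 222.] [610. 265.   5.]
scene white [328 236  23  20 311] [339. 246.] [691. 158.   5.]
scene black [ 96 168  31  20 486] [111. 178.] [ 279. -455.    6.]
scene black [199 250  14  19 224] [205. 259.] [ 691. -164.    6.]
side brass [279 139  18  25 251] [288. 151.] [ 492. -226.   10.]
side brass [297 164  13  14  81] [301. 170.] [ 409. -168.   10.]
side brass [188 229  37  32 527] [206. 244.] [489. 230.  10.]
side brass [   0  262   82   89 4761] [ 35. 305.] [727. 592.  10.]
[... 268 characters left out ...]
hite [311 123  17  11 142] [319. 128.] [ 462. -401.    5.]
side white [ 202  158   69   50 1417] [236. 182.] [559. -12.   5.]
side white [308 165  45  41 741] [331. 183.] [ 303. -168.    5.]
side white [154 228  23  18 309] [165. 236.] [605. 268.   5.]
side white [240 231  25  26 466] [251. 242.] [390. 155.   5.]
side white [   0  327   99   57 2984] [ 36. 360.] [615. 670.   5.]
side black [298  73  29  15 377] [312.  80.] [ 638. -688.    6.]
side black [367 126  16  20 204] [375. 136.] [ 270. -463.    6.]
side black [129 131  65  47 771] [159. 156.] [858.  25.   6.]
side black [224 133  10  13 101] [228. 139.] [ 708. -172.    6.]
side black [225 173  21  15 252] [235. 180.] [565. -18.   6.]
```

Call:
drive_tool:
  rows:
    - [[1,0.3,0,0,0,0],[1,0.3,0,0,0,0]]

```text
time_s: 0.4
eef_pos: [220.0, -480.7, 404.1]
ee_rot: [-0.001, 0.994, 0.114, 0.0]
force: [-0.5, -0.4, 0.6]
grip_width: 1.001
```

Call:
drive_tool:
  rows:
    - [[1,0.3,0,0,0,0],[1,0.3,0,0,0,0]]

```text
time_s: 0.65
eef_pos: [322.1, -449.7, 403.9]
ee_rot: [-0.001, 0.993, 0.114, 0.0]
force: [-0.6, 0.2, 0.2]
grip_width: 1.0
```

Call:
drive_tool:
  rows:
    - [[1,0.3,0,0,0,0],[1,0.3,0,0,0,0],[1,0.3,0,0,0,0]]

```text
time_s: 1.02
eef_pos: [424.3, -418.4, 403.2]
ee_rot: [-0.001, 0.993, 0.116, 0.0]
force: [-0.3, -0.1, -0.7]
grip_width: 1.003
```

```bash
python3 - <<'E'
from h import *
c,im=snap('wrist','w1')
for k in ['side','scene']: snap(k,k+'1')
M=masks(im)
for i,s,ce,_ in comps(M['white'],300): print(s,ce,toz(c,ce,5))
E
```

```text
[  361    42   151   230 18046] [449.31790979 175.32062507] [[ 454.49637521 -653.6651104     5.        ]]
[ 235   93   53   54 2214] [260.93089431 119.59891599] [[ 466.86601688 -406.97056575    5.        ]]
[ 18 134  37  35 703] [ 36.63584637 152.01991465] [[ 364.84252085 -146.97058607    5.        ]]
[ 314  242   52  124 2082] [341.95821326 319.87319885] [[ 206.46252575 -593.70253936    5.        ]]
[   0  287   99   50 2163] [ 33.89227924 308.03744799] [[ 120.59371231 -141.32484685    5.        ]]
[ 159  318  152   48 2867] [213.25183118 340.04394838] [[ 122.74914276 -412.03320456    5.        ]]
[ 81 367  33  17 391] [ 97.54219949 376.86956522] [[   2.27817665 -241.57229831    5.        ]]
```

Call:
drive_tool:
  rows:
    - [[0.425,0.114,-1,0,0,0],[0.425,0.114,-1,0,0,0],[0.425,0.114,-1,0,0,0],[0.425,0.114,-1,0,0,0]]

```text
time_s: 1.68
eef_pos: [463.2, -409.6, 305.9]
ee_rot: [0.0, 0.994, 0.113, 0.001]
force: [0.2, -0.4, -0.0]
grip_width: 1.002
```

```bash
python3 - <<'E'
from h import *
c,im=snap('wrist','w2')
M=masks(im)
for i,s,ce,_ in comps(M['white'],300): print(s,ce,toz(c,ce,5))
s=ctrl.sense();print(s['eef_pos'])
Rm=R.from_quat(np.roll(s['ee_rot'],-1)).as_matrix();print(Rm)
p=s['eef_pos']
for L in (155,173.4): print(proj(c,p+Rm[:,2]*L))
E
```

```text
[  400    76   112   238 15490] [468.84473854 225.65952227] [[ 463.48462578 -619.42057968    5.        ]]
[ 225  143   68   65 3382] [258.70106446 174.80189237] [[ 467.87098588 -406.61029395    5.        ]]
[ 463.25637287 -409.51478829  306.24637801]
[[ 9.74336789e-01  2.25088463e-01  1.73369986e-03]
 [ 2.25090156e-01 -9.74337569e-01 -8.50188856e-04]
 [ 1.49784121e-03  1.21860905e-03 -9.99998136e-01]]
[[259.72200931 273.45046079]]
[[260.01074725 252.83760543]]
```

Call:
drive_tool:
  rows:
    - [[0.047,0.029,-1,0,0,0],[0.047,0.029,-1,0,0,0],[0.047,0.029,-1,0,0,0],[0.047,0.029,-1,0,0,0]]
  fingers: 0.8
  force: 40

```text
time_s: 2.22
eef_pos: [468.1, -407.5, 209.2]
ee_rot: [0.002, 0.994, 0.113, 0.002]
force: [1.0, -0.3, 0.3]
grip_width: 0.9
```

```bash
python3 - <<'E'
from h import *
c,im=snap('wrist','w3')
M=masks(im)
for i,s,ce,_ in comps(M['white'],300): print(s,ce,toz(c,ce,5))
s=ctrl.sense();print(s['eef_pos'],s['grip_width'])
E
```

```text
[ 208  181   99   91 6803] [256.84301044 226.51051007] [[ 468.65079983 -406.32985607    5.        ]]
[ 477  258   35  102 1789] [499.82839575 311.84181107] [[ 441.73734248 -587.88316548    5.        ]]
[ 468.12448244 -407.41150613  209.17423488] 0.9001666009256248
```

Call:
drive_tool:
  rows:
    - [[0.005,0.012,-0.3,0,0,0],[0.005,0.012,-0.3,0,0,0],[0.005,0.012,-0.3,0,0,0],[0.005,0.012,-0.3,0,0,0]]

```text
time_s: 2.78
eef_pos: [468.8, -406.5, 180.6]
ee_rot: [0.003, 0.994, 0.113, 0.003]
force: [-0.7, 0.2, 0.2]
grip_width: 0.9
```

```bash
python3 - <<'E'
from h import *
c,im=snap('wrist','w4');snap('side','side4');snap('scene','scene4')
s=ctrl.sense();print(s['eef_pos'],s['grip_width'],s['force'])
a=cv2.imread('pics/side4.png')[90:170,260:380];b=cv2.imread('pics/scene4.png')[150:250,60:200]
cv2.imwrite('pics/z4.png',np.vstack([cv2.resize(im[150:384],(600,270)),np.hstack([cv2.resize(a,(300,200),interpolation=2),cv2.resize(b,(300,200),interpolation=2)])]))
E
```

```text
[ 468.71602819 -406.30895507  179.79149466] 0.8987874938404786 [-0.20362661  0.05034712 -1.05243107]
```

```bash
python3 - <<'E'
from h import *
c=viewer.calibration('wrist')
s=ctrl.sense();Rm=R.from_quat(np.roll(s['ee_rot'],-1)).as_matrix();p=s['eef_pos']
for x in(-11,11):
  for y in (-38,38):
    for L in (150,160,165,173): print(x,y,L,proj(c,p+Rm@[x,y,L]).round())
im=cv2.imread('pics/w4.png');cv2.imwrite('pics/z5.png',cv2.resize(im[230:340,100:420],(800,275),interpolation=2))
E
```

```text
-11 -38 150 [[179. 299.]]
-11 -38 160 [[184. 286.]]
-11 -38 165 [[187. 280.]]
-11 -38 173 [[190. 271.]]
-11 38 150 [[340. 299.]]
-11 38 160 [[335. 286.]]
-11 38 165 [[333. 280.]]
-11 38 173 [[330. 271.]]
11 -38 150 [[175. 259.]]
11 -38 160 [[181. 248.]]
11 -38 165 [[183. 242.]]
11 -38 173 [[187. 235.]]
11 38 150 [[344. 259.]]
11 38 160 [[339. 248.]]
11 38 165 [[336. 242.]]
11 38 173 [[333. 235.]]
```

Call:
drive_tool:
  rows:
    - [[-0.002,0.001,-0.12,0,0,0],[-0.002,0.001,-0.12,0,0,0],[-0.002,0.001,-0.12,0,0,0],[-0.002,0.001,-0.12,0,0,0]]
  fingers: 0.62

```text
time_s: 3.42
eef_pos: [468.5, -406.2, 167.8]
ee_rot: [0.003, 0.994, 0.113, 0.002]
force: [-0.2, 0.4, 0.3]
grip_width: 0.81
```

```bash
python3 - <<'E'
from h import *
c,im=snap('wrist','w5')
s=ctrl.sense();Rm=R.from_quat(np.roll(s['ee_rot'],-1)).as_matrix();p=s['eef_pos'];print(p,s['grip_width'],s['force'])
for w in (.8,.75):
   for L in (160,165,170): print(w,L,proj(c,p+Rm@[11,w*42.5,L]).round(),proj(c,p+Rm@[11,-w*42.5,L]).round())
cv2.imwrite('pics/z6.png',cv2.resize(im[220:340,100:420],(800,300),interpolation=2))
E
```

```text
[ 468.48387358 -406.2084225   167.84650413] 0.8054170868306365 [ 0.34958481 -0.54305573  0.29405735]
0.8 160 [[330. 248.]] [[189. 248.]]
0.8 165 [[328. 242.]] [[191. 242.]]
0.8 170 [[326. 238.]] [[193. 238.]]
0.75 160 [[326. 248.]] [[193. 248.]]
0.75 165 [[324. 242.]] [[195. 242.]]
0.75 170 [[322. 238.]] [[198. 238.]]
```

Call:
drive_tool:
  rows:
    - [[0,0,-0.01,0,0,0],[0,0,-0.01,0,0,0],[0,0,-0.01,0,0,0],[0,0,-0.01,0,0,0],[0,0,-0.01,0,0,0],[0,0,-0.01,0,0,0]]
  fingers: 0.2
  force: 50

```text
time_s: 4.22
eef_pos: [468.7, -406.2, 168.4]
ee_rot: [0.003, 0.994, 0.113, 0.002]
force: [-2.8, 3.4, 12.2]
grip_width: 0.715
```

Call:
drive_tool:
  rows:
    - [[0,0,0.5,0,0,0],[0,0,0.5,0,0,0],[0,0,0.5,0,0,0],[0,0,0.5,0,0,0]]

```text
time_s: 4.72
eef_pos: [468.5, -405.9, 217.1]
ee_rot: [0.002, 0.994, 0.113, 0.002]
force: [0.2, -0.0, -0.8]
grip_width: 0.711
```

```bash
python3 - <<'E'
from h import *
c,im=snap('wrist','w6');_,b=snap('scene','scene6')
s=ctrl.sense();print(s['eef_pos'],s['grip_width'],s['force'])
for i,q,ce,_ in comps(masks(im)['white'],1000): print(q,ce,toz(c,ce,55))
cv2.imwrite('pics/z7.png',np.vstack([cv2.resize(im[150:340,60:460],(800,380),interpolation=2),cv2.resize(b[140:240,60:260],(800,220),interpolation=2)]))
E
```

```text
[ 468.55493881 -406.05971482  217.42163695] 0.7176201376818631 [ 0.48974634 -0.02302481 -0.41296404]
[  202   208   121   110 10076] [261.63279079 263.14271536] [[ 470.24747972 -407.30882271   55.        ]]
[ 464  242   48  134 3260] [495.39171779 313.99141104] [[ 467.36081721 -536.15916657   55.        ]]
```

Call:
drive_tool:
  rows:
    - [[0,0.2,0.5,0,0,0],[0.1,0.8,0.5,0,0,0],[0.1,1,0.6,0,0,0]]

```text
time_s: 5.2
eef_pos: [478.7, -303.5, 276.9]
ee_rot: [0.001, 0.993, 0.114, 0.001]
force: [0.1, -0.7, -0.0]
grip_width: 0.711
```

Call:
drive_tool:
  rows:
    - [[0.1,0.6,0,0,0,0],[0.1,1,0,0,0,0]]

```text
time_s: 5.45
eef_pos: [488.8, -201.8, 276.7]
ee_rot: [0.001, 0.993, 0.115, 0.001]
force: [0.1, 0.2, -0.8]
grip_width: 0.715
```

Call:
drive_tool:
  rows:
    - [[0.1,0.6,0,0,0,0],[0.1,1,0,0,0,0]]

```text
time_s: 5.7
eef_pos: [499.0, -99.9, 276.6]
ee_rot: [0.001, 0.993, 0.115, 0.001]
force: [0.7, -0.4, -1.1]
grip_width: 0.712
```

Call:
drive_tool:
  rows:
    - [[0,0.6,0,0,0,0],[0,0.8,0,0,0,0],[0,0.8,0,0,0,0],[0,0.8,0,0,0,0]]

```text
time_s: 6.2
eef_pos: [499.1, -20.8, 276.5]
ee_rot: [0.001, 0.993, 0.115, 0.001]
force: [0.3, -0.2, -1.0]
grip_width: 0.71
```

```bash
python3 - <<'E'
from h import *
c,im=snap('wrist','w8')
s=ctrl.sense();print(s['eef_pos'],s['grip_width'],s['force'])
E
```

```text
[499.12064712 -20.97923947 276.46971093] 0.712053821859914 [0.59194389 0.6930525  0.01577599]
```

```bash
cat >> h.py <<'E'
def tool():
    s=ctrl.sense();return s['eef_pos'],R.from_quat(np.roll(s['ee_rot'],-1)).as_matrix()
def intool(P):
    p,Rm=tool();return (np.atleast_2d(P)-p)@Rm
E
python3 - <<'E'
from h import *
c=viewer.calibration('wrist');im=cv2.imread('pics/w8.png')
for k,t in (('dark',60),):
    m=(im.max(2)<t).astype(np.uint8)*255
    m=((cv2.cvtColor(im,cv2.COLOR_BGR2GRAY)<90)).astype(np.uint8)*255
    for i,q,ce,mm in comps(m,60):
        if q[4]<9000: 
            P=toz(c,ce,6)[0];print(q,ce.round(1),P.round(1))
cs=[(175.5,169.5),(400,41),(303,222)]
print(toz(c,cs,6).round(1))
ce=[(160,175),(420,33)]
print(toz(c,ce,6).round(1))
print('hub',intool(toz(c,(262.5,268),276.5-168+5)))
# scene/side plate
for n in ('scene','side'):
    cc=viewer.calibration(n);a=cv2.imread(f'pics/{n}0.png');M=masks(a)['white']
    for i,q,ce,mm in comps(M,1000):
        P=toz(cc,ce,6)[0]
        if 500<P[0]<620 and abs(P[1])<60:
            ct=cv2.findContours(mm.astype(np.uint8),0,2)[0];ct=max(ct,key=cv2.contourArea)
            w=toz(cc,ct[:,0,:],6)[:,:2].astype(np.float32);print(n,cv2.minAreaRect(w))
E
```

```text
[  0   0  16  60 902] [ 7.4 29. ] [577.4 179.9   6. ]
[392  32  16  18 231] [399.4  40.7] [633.3 -92.3   6. ]
[   0   58   80  248 5318] [ 24.4 188. ] [457.6 170.8   6. ]
[ 234   59   93   96 7039] [280.  106.8] [569.6 -20.4   6. ]
[169 163  14  13 152] [175.4 169. ] [502.4  50.7   6. ]
[261 209  59  33 191] [294.4 218.2] [481.9 -55.5   6. ]
[255 262  15  13 156] [262.2 267.9] [426.8 -39.8   6. ]
[[502.   50.5   6. ]
 [633.3 -92.8   6. ]
 [480.1 -63.7   6. ]]
[[ 494.5   62.2    6. ]
 [ 641.3 -104.7    6. ]]
hub [[ -2.49407015   1.42646538 162.9693822 ]]
scene ((568.9249267578125, -18.200942993164062), (138.52439880371094, 181.6888427734375), 79.06240844726562)
side ((564.3905029296875, -15.793777465820312), (139.0240936279297, 179.89576721191406), 79.20425415039062)
```

Call:
drive_tool:
  rows:
    - [[0.5,0.022,0,0,0,0],[0.717,0.022,-0.5,0,0,0],[0.717,0.022,-0.8,0,0,0],[0.717,0.022,-0.83,0,0,0],[0.717,0.022,-0.83,0,0,0]]

```text
time_s: 6.88
eef_pos: [571.1, -19.4, 194.5]
ee_rot: [0.001, 0.993, 0.114, 0.002]
force: [-0.4, 0.4, -0.5]
grip_width: 0.719
```

```bash
python3 - <<'E'
from h import *
c,im=snap('wrist','w9');snap('side','side9');snap('scene','scene9')
s=ctrl.sense();print(s['eef_pos'],s['grip_width'],s['force'])
m=((cv2.cvtColor(im,cv2.COLOR_BGR2GRAY)<90)).astype(np.uint8)*255
for i,q,ce,mm in comps(m,60): print(q,ce.round(1),toz(c,ce,6)[0].round(1))
E
```

```text
[571.07841784 -19.05506669 195.00122666] 0.7204384199168572 [-1.01542592 -1.21011099  0.22054271]
[204  59  24  26 502] [215.5  71.8] [655.4  21.5   6. ]
[406 155  23  22 386] [417.2 165.6] [633.6 -92.    6. ]
[    5   187   507   197 37326] [273.9 326.7] [511.2 -43.1   6. ]
[255 262  15  13 162] [262.1 268. ] [552.7 -25.5   6. ]
```

Call:
drive_tool:
  rows:
    - [[-0.011,-0.001,-0.18,0,0,0],[-0.011,-0.001,-0.2,0,0,0],[-0.011,-0.001,-0.2,0,0,0],[-0.011,-0.001,-0.2,0,0,0]]

```text
time_s: 7.52
eef_pos: [569.9, -19.1, 174.7]
ee_rot: [0.001, 0.993, 0.114, 0.002]
force: [-0.7, -1.0, 0.2]
grip_width: 0.713
```

```bash
python3 - <<'E'
from h import *
c,im=snap('wrist','w10')
s=ctrl.sense();print(s['eef_pos'],s['grip_width'],s['force'])
m=((cv2.cvtColor(im,cv2.COLOR_BGR2GRAY)<90)).astype(np.uint8)*255
for i,q,ce,mm in comps(m,60): print(q,ce.round(1),toz(c,ce,6)[0].round(1),toz(c,ce,12)[0].round(1))
E
```

```text
[569.9341907  -19.1431406  174.80146025] 0.7121725041971653 [-0.0701072   0.31745764  0.33685306]
[199  30 273 136 430] [340.4  98.4] [656.1 -35.8   6. ] [656.  -34.3  12. ]
[197  53  28  31 670] [210.3  68. ] [655.3  21.4   6. ] [655.3  20.5  12. ]
[426 163  26  24 494] [438.6 174.6] [633.6 -91.8   6. ] [634.5 -87.8  12. ]
[    5   198   507   186 34804] [263.8 330.6] [524.4 -32.5   6. ] [530.1 -31.1  12. ]
[255 262  15  13 164] [262.1 268. ] [564.7 -22.1   6. ] [568.6 -21.2  12. ]
```

Call:
drive_tool:
  rows:
    - [[-0.008,0.002,-0.006,0,0,0],[-0.008,0.002,-0.006,0,0,0]]

```text
time_s: 7.82
eef_pos: [569.3, -19.0, 174.5]
ee_rot: [0.002, 0.993, 0.114, 0.003]
force: [0.7, -0.2, 1.7]
grip_width: 0.715
```

Call:
drive_tool:
  rows:
    - [[0,0,0,0,0,0],[0,0,0,0,0,0],[0,0,0.1,0,0,0],[-0.2,0,1,0,0,0],[-0.3,0,1,0,0,0],[-0.3,0,1,0,0,0]]
  fingers: 0.7

```text
time_s: 8.57
eef_pos: [539.1, -18.9, 277.1]
ee_rot: [0.002, 0.993, 0.114, 0.005]
force: [-0.0, 0.0, -0.5]
grip_width: 0.849
```

```bash
python3 - <<'E'
from h import *
c,im=snap('wrist','w11')
s=ctrl.sense();print(s['eef_pos'],s['grip_width'],s['force'])
m=((cv2.cvtColor(im,cv2.COLOR_BGR2GRAY)<90)).astype(np.uint8)*255
for i,q,ce,mm in comps(m,60): print(q,ce.round(1),toz(c,ce,6)[0].round(1),toz(c,ce,11)[0].round(1))
E
```

```text
[539.23898276 -18.96415501 275.34605684] 0.8509152621063315 [-0.18611242  0.86274982 -0.25018968]
[    0     0   512   384 55477] [274.6 289.1] [448.9 -54.9   6. ] [452.6 -53.8  11. ]
[ 477    0   35   57 1618] [496.2  29.9] [ 698.1 -156.4    6. ] [ 696.6 -153.1   11. ]
[232  23  17  19 240] [239.8  32. ] [655.1  21.6   6. ] [654.5  21.1  11. ]
[372  93  16  16 201] [379.5 100.4] [633.3 -91.9   6. ] [633.1 -90.   11. ]
[ 225  117   88   86 1190] [266.5 149.1] [577.2 -16.5   6. ] [578.2 -16.2  11. ]
[265 159  10  10  73] [269.4 163.6] [566.1 -21.6   6. ] [567.3 -21.2  11. ]
[164 209  14  13 139] [170.3 215. ] [502.7  50.8   6. ] [505.2  49.7  11. ]
[285 257  13  11 116] [291.  261.9] [480.9 -62.5   6. ] [483.9 -61.2  11. ]
```

Call:
drive_tool:
  rows:
    - [[0.1,0.6,0,0,0,0],[0.1,1,0.2,0,0,0]]
  fingers: 0.8

```text
time_s: 8.88
eef_pos: [549.4, 82.7, 293.1]
ee_rot: [0.001, 0.993, 0.114, 0.001]
force: [0.3, 0.3, 0.4]
grip_width: 0.901
```

Call:
drive_tool:
  rows:
    - [[0.1,0.6,0,0,0,0],[0.2,1,0,0,0,0]]

```text
time_s: 9.12
eef_pos: [569.5, 185.2, 291.6]
ee_rot: [0.001, 0.993, 0.115, -0.0]
force: [0.4, -0.2, -0.3]
grip_width: 0.903
```

Call:
drive_tool:
  rows:
    - [[0.1,0.6,0,0,0,0],[0.2,0.86,0,0,0,0],[0.2,0.86,0,0,0,0],[0.2,0.86,0,0,0,0]]

```text
time_s: 9.62
eef_pos: [589.5, 270.5, 290.4]
ee_rot: [0.002, 0.993, 0.115, -0.001]
force: [-0.1, -1.1, 0.3]
grip_width: 0.901
```

```bash
python3 - <<'E'
from h import *
c,im=snap('wrist','w12');snap('side','side12');snap('scene','scene12')
s=ctrl.sense();print(s['eef_pos'],s['grip_width'],s['force'])
for i,q,ce,_ in comps(masks(im)['white'],300): print(q,ce,toz(c,ce,5))
a=cv2.imread('pics/side12.png');b=cv2.imread('pics/scene12.png')
cv2.imwrite('pics/z12.png',np.hstack([cv2.resize(a,(400,300)),cv2.resize(b,(400,300))]))
E
```

```text
[589.59842746 270.19777051 291.39457734] 0.9003019307160812 [ 0.25848357 -0.44165772  0.17011987]
[443  76  39  30 568] [465.48591549  90.21302817] [[704.12909197 128.68646883   5.        ]]
[ 237  128   73   71 3913] [272.95502172 162.7807309 ] [[611.31313122 263.98816413   5.        ]]
[ 432  206   80  137 4878] [487.30934809 281.83825338] [[541.10746726  26.70582459   5.        ]]
```

Call:
drive_tool:
  rows:
    - [[0.219,-0.048,-0.6,0,0,0],[0.219,-0.048,-1,0,0,0],[0.219,-0.048,-1,0,0,0],[0.219,-0.048,-1,0,0,0]]
  fingers: 0.7

```text
time_s: 10.28
eef_pos: [612.0, 265.3, 193.7]
ee_rot: [0.001, 0.993, 0.114, 0.001]
force: [0.0, 0.2, -0.0]
grip_width: 0.851
```

```bash
python3 - <<'E'
from h import *
c,im=snap('wrist','w13')
s=ctrl.sense();print(s['eef_pos'],s['grip_width'],s['force'])
for i,q,ce,_ in comps(masks(im)['white'],300): print(q,ce,toz(c,ce,5))
E
```

```text
[612.01932193 265.42231272 194.13348205] 0.8493987047708361 [-0.1157148  -0.40390793  0.23775698]
[ 207  191  108   97 7845] [260.79362651 239.15003187] [[612.31560017 264.37688848   5.        ]]
```

Call:
drive_tool:
  rows:
    - [[0.005,0.003,-0.252,0,0,0],[0.005,0.003,-0.252,0,0,0],[0.005,0.003,-0.252,0,0,0],[0.005,0.003,-0.252,0,0,0]]
  fingers: 0.62

```text
time_s: 10.82
eef_pos: [612.8, 265.8, 170.3]
ee_rot: [0.001, 0.993, 0.114, 0.003]
force: [-0.8, -0.6, -0.2]
grip_width: 0.807
```

Call:
drive_tool:
  rows:
    - [[0,0,0,0,0,0],[0,0,0,0,0,0],[0,0,0,0,0,0],[0,0,0,0,0,0],[0,0,0,0,0,0]]
  fingers: 0.2

```text
time_s: 11.45
eef_pos: [613.0, 265.9, 171.5]
ee_rot: [0.001, 0.993, 0.114, 0.004]
force: [-1.5, 0.2, 6.2]
grip_width: 0.697
```

Call:
drive_tool:
  rows:
    - [[0,0,0.4,0,0,0],[0,0,1,0,0,0],[0,0,1,0,0,0],[0,0,1,0,0,0]]

```text
time_s: 11.95
eef_pos: [612.8, 265.8, 270.7]
ee_rot: [0.001, 0.993, 0.114, 0.003]
force: [-0.1, 0.0, -0.7]
grip_width: 0.693
```

```bash
python3 - <<'E'
from h import *
c,im=snap('wrist','w14')
s=ctrl.sense();p=s['eef_pos'];print(p,s['grip_width'],s['force'])
for i,q,ce,_ in comps(masks(im)['white'],300): print(q,ce,intool(toz(c,ce,p[2]-163)))
E
```

```text
[612.76944954 265.82241418 269.98227283] 0.6910476811557351 [ 0.12940474  0.36229139 -0.91573681]
[453 114  24  28 380] [464.51578947 126.81578947] [[ 68.19648531  88.84784088 163.51715277]]
[ 204  210  116  105 9409] [261.75417154 261.83866511] [[  0.88650917   1.02882904 163.00835007]]
[ 451  238   61  138 4191] [490.41899308 308.9379623 ] [[-28.42779088 123.60266677 163.20081143]]
```

Call:
drive_tool:
  rows:
    - [[-0.05,-0.4,0,0,0,0],[-0.15,-1,0,0,0,0]]

```text
time_s: 12.25
eef_pos: [597.2, 165.5, 267.9]
ee_rot: [0.001, 0.993, 0.115, 0.001]
force: [1.4, -0.7, -0.3]
grip_width: 0.693
```

Call:
drive_tool:
  rows:
    - [[-0.05,-0.6,0,0,0,0],[-0.15,-1,0,0,0,0]]

```text
time_s: 12.5
eef_pos: [581.6, 63.1, 266.3]
ee_rot: [0.001, 0.993, 0.115, -0.001]
force: [1.2, -0.1, -1.2]
grip_width: 0.691
```

Call:
drive_tool:
  rows:
    - [[-0.05,-0.5,0,0,0,0],[-0.14,-0.84,-0.3,0,0,0],[-0.14,-0.84,-0.65,0,0,0],[-0.14,-0.84,-0.65,0,0,0],[-0.14,-0.84,-0.65,0,0,0]]

```text
time_s: 13.12
eef_pos: [567.9, -20.5, 201.9]
ee_rot: [0.001, 0.993, 0.115, -0.0]
force: [0.5, -0.3, -0.6]
grip_width: 0.693
```

```bash
python3 - <<'E'
from h import *
c,im=snap('wrist','w15')
s=ctrl.sense();p=s['eef_pos'];print(p,s['grip_width'],s['force'])
m=((cv2.cvtColor(im,cv2.COLOR_BGR2GRAY)<90)).astype(np.uint8)*255
for i,q,ce,mm in comps(m,60): print(q,ce.round(1),toz(c,ce,6)[0].round(1),toz(c,ce,p[2]-166.5)[0].round(1))
E
```

```text
[567.95305447 -20.4881394  202.31738184] 0.6908855949592604 [ 0.05246978 -0.23240501  0.51453993]
[206  51  24  26 474] [217.2  63.4] [655.4  21.6   6. ] [654.8  17.3  35.8]
[376 113  62  31  78] [407.4 128.1] [647.  -83.7   6. ] [648.  -68.8  35.8]
[402 145  22  21 364] [412.3 155.3] [633.7 -92.    6. ] [637.  -75.7  35.8]
[    0   176   512   208 37953] [278.9 328.1] [499.8 -49.9   6. ] [527.5 -41.2  35.8]
[255 260  15  13 157] [262.2 266.3] [545.1 -27.5   6. ] [564.6 -22.9  35.8]
```

Call:
drive_tool:
  rows:
    - [[0.025,0.02,-0.15,0,0,0],[0.025,0.02,-0.18,0,0,0],[0.025,0.02,-0.18,0,0,0],[0.025,0.02,-0.18,0,0,0]]

```text
time_s: 13.68
eef_pos: [570.5, -18.5, 184.6]
ee_rot: [0.001, 0.993, 0.115, 0.0]
force: [-0.4, -0.1, 0.2]
grip_width: 0.689
```

```bash
python3 - <<'E'
from h import *
c,im=snap('wrist','w16')
s=ctrl.sense();p=s['eef_pos'];print(p,s['grip_width'],s['force'])
m=((cv2.cvtColor(im,cv2.COLOR_BGR2GRAY)<90)).astype(np.uint8)*255
for i,q,ce,mm in comps(m,60): print(q,ce.round(1),toz(c,ce,6)[0].round(1),toz(c,ce,17.5)[0].round(1))
cv2.imwrite('pics/z16.png',cv2.resize(im[150:330,150:370],(800,654),interpolation=2)[:600])
E
```

```text
[570.53086034 -18.5097672  184.58396491] 0.6957426591071749 [ 0.61849562 -0.1924221  -0.37328721]
[205  34  48  24  63] [228.7  45.5] [666.4  17.5   6. ] [665.5  16.1  17.5]
[202  56  27  28 582] [215.2  69.4] [655.3  21.5   6. ] [655.3  19.8  17.5]
[316  88  57  28  77] [344.  101.2] [655.4 -39.5   6. ] [655.4 -36.4  17.5]
[418 159  24  23 437] [429.4 169.8] [633.5 -91.8   6. ] [635.2 -84.7  17.5]
[    6   192   506   192 35535] [268.4 329.8] [516.2 -36.9   6. ] [527.1 -34.   17.5]
[255 260  15  13 156] [262.2 266.4] [559.3 -22.8   6. ] [566.8 -21.   17.5]
```

Call:
drive_tool:
  rows:
    - [[0.007,0.001,-0.02,0,0,0],[0.007,0.001,-0.022,0,0,0],[0.007,0.001,-0.022,0,0,0]]

```text
time_s: 14.1
eef_pos: [571.4, -18.5, 182.6]
ee_rot: [0.001, 0.993, 0.115, 0.001]
force: [0.8, 0.3, 1.8]
grip_width: 0.689
```

Call:
drive_tool:
  rows:
    - [[0,0,0,0,0,0],[0,0,0,0,0,0],[0,0,0.1,0,0,0],[-0.2,0,1,0,0,0],[-0.3,0,1,0,0,0],[-0.3,0,1,0,0,0]]
  fingers: 0.7

```text
time_s: 14.85
eef_pos: [541.2, -18.4, 285.2]
ee_rot: [0.002, 0.993, 0.115, 0.003]
force: [0.3, -0.4, 0.4]
grip_width: 0.85
```

```bash
python3 - <<'E'
from h import *
c,im=snap('wrist','w17')
s=ctrl.sense();p=s['eef_pos'];print(p,s['grip_width'],s['force'])
m=((cv2.cvtColor(im,cv2.COLOR_BGR2GRAY)<90)).astype(np.uint8)*255
for i,q,ce,mm in comps(m,60): print(q,ce.round(1),toz(c,ce,6)[0].round(1),toz(c,ce,16)[0].round(1))
E
```

```text
[541.28471505 -18.45147469 283.46840687] 0.8481880426629166 [-0.02291919  0.3436322  -0.33464321]
[    0     0   512   384 60919] [276.6 273.1] [462.  -53.9   6. ] [468.6 -51.7  16. ]
[234  27  16  18 219] [241.2  35.3] [655.2  21.5   6. ] [654.   20.6  16. ]
[369  94  15  16 187] [376.1 101.5] [633.4 -91.8   6. ] [633.1 -88.1  16. ]
[227 117  85  81 929] [265.9 140.7] [583.3 -14.3   6. ] [585.1 -13.7  16. ]
[265 159  10  10  71] [269.5 163.6] [565.2 -21.8   6. ] [567.6 -21.   16. ]
[167 207  14  12 131] [173.4 212.3] [502.6  50.8   6. ] [507.5  48.7  16. ]
[285 253  12  11 106] [290.4 258.1] [480.9 -62.5   6. ] [486.7 -60.   16. ]
[504 285   8  13  74] [508.3 291.2] [ 493.1 -280.9    6. ] [ 498.4 -269.6   16. ]
```

Call:
drive_tool:
  rows:
    - [[-0.3,-0.6,0,0,0,0],[-0.4,-1,0.1,0,0,0]]

```text
time_s: 15.15
eef_pos: [500.5, -119.6, 291.9]
ee_rot: [0.001, 0.993, 0.115, -0.0]
force: [0.5, 0.6, -0.2]
grip_width: 0.851
```

Call:
drive_tool:
  rows:
    - [[-0.3,-0.6,0,0,0,0],[-0.37,-1,0.1,0,0,0],[-0.37,-1,0.1,0,0,0],[-0.37,-1,0.1,0,0,0]]

```text
time_s: 15.65
eef_pos: [463.6, -219.2, 300.7]
ee_rot: [-0.0, 0.993, 0.115, -0.001]
force: [0.5, 1.1, -0.5]
grip_width: 0.849
```

```bash
cat >> h.py <<'E'
def weights(c,im,z=20):
    """brass blobs -> rect on plane z, and mark position"""
    m=masks(im)['brass'];m=cv2.morphologyEx(m,cv2.MORPH_CLOSE,np.ones((3,3)))
    out=[]
    for i,q,ce,mm in comps(m,300):
        mm=mm.astype(np.uint8)
        ct=max(cv2.findContours(mm,0,2)[0],key=cv2.contourArea)
        w=toz(c,ct[:,0,:],z)[:,:2].astype(np.float32)
        r=cv2.minAreaRect(w);f=np.zeros_like(mm);cv2.drawContours(f,[ct],-1,1,-1)
        hole=((f>0)&(mm==0)).astype(np.uint8)
        hs=[(h[1][4],h[2].round(1)) for h in comps(hole,15)]
        out.append((q,ce.round(1),np.round(r[0],1),np.round(r[1],1),round(r[2],1),hs))
    return out
E
python3 - <<'E'
from h import *
c,im=snap('wrist','w18')
s=ctrl.sense();p=s['eef_pos'];print(p,s['grip_width'],s['joints'].round(3))
for w in weights(c,im): print(w)
E
```

```text
[ 463.71908515 -218.77396895  300.89087547] 0.8525873570784194 [-6.700e-01  3.940e-01  1.673e+00 -1.000e-03  1.075e+00  6.700e-01]
(array([ 220,  130,  121,   46, 5068], dtype=int32), array([279.7, 153.2]), array([ 496.1, -228.2]), array([38.3, 99.6]), 13.2, [(np.int32(151), array([324.9, 155.4]))])
(array([166, 217,  55,  45, 876], dtype=int32), array([192.7, 240.2]), array([ 397.8, -170.2]), array([50.5, 20.7]), 64.3, [])
(array([ 273,  243,   61,  100, 3514], dtype=int32), array([302.6, 293.7]), array([ 361.1, -284.4]), array([ 41.7, 113.9]), 89.5, [(np.int32(82), array([292.7, 330.1]))])
```

Call:
drive_tool:
  rows:
    - [[0.38,-0.32,0,0,0,0.12],[0.38,-0.32,0,0,0,0.24],[0.38,-0.32,0,0,0,0.36],[0.38,-0.32,0,0,0,0.48],[0.38,-0.32,0,0,0,0.6],[0.38,-0.32,-0.1,0,0,0.72],[0.38,-0.32,-0.2,0,0,0.84],[0.38,-0.32,-0.3,0,0,0.96],[0.38,-0.32,-0.4,0,0,1],[0.38,-0.32,-0.4,0,0,1]]
  fingers: 0.3

```text
time_s: 16.95
eef_pos: [502.0, -249.6, 259.9]
ee_rot: [-0.001, 0.62, 0.784, -0.001]
force: [0.5, -0.0, 0.3]
grip_width: 0.65
```

```bash
python3 - <<'E'
from h import *
c,im=snap('wrist','w19')
s=ctrl.sense();p,Rm=tool();print(p,s['grip_width'],s['joints'].round(3),Rm.round(3))
for w in weights(c,im): print(w)
E
```

```text
[ 502.08408887 -249.84318579  260.51098927] 0.6513608920301439 [-6.700e-01  5.410e-01  1.562e+00 -1.000e-03  1.039e+00 -9.010e-01] [[-0.229  0.973 -0.001]
 [ 0.973  0.229 -0.001]
 [-0.    -0.001 -1.   ]]
(array([ 20,   0,  32,  42, 918], dtype=int32), array([37.5, 18.1]), array([ 343.9, -161.9]), array([23.1, 17.8]), 67.9, [])
(array([ 83,   7,  28,  30, 656], dtype=int32), array([96.4, 21.5]), array([ 377.4, -157.5]), array([16.3, 16.1]), 2.4, [])
(array([  97,    8,   71,   86, 2365], dtype=int32), array([129.2,  50. ]), array([ 399.4, -170.7]), array([50.8, 22.9]), 66.1, [])
(array([151,  61,  33,  34, 607], dtype=int32), array([165.6,  76.7]), array([ 422.7, -179.4]), array([17.5, 15. ]), 63.6, [])
(array([ 228,   98,   55,  139, 6711], dtype=int32), array([255.8, 164.6]), array([ 493.4, -228.7]), array([ 36.5, 102.4]), 15.4, [(np.int32(183), array([257.8, 222.1]))])
(array([   0,  161,  141,   78, 6989], dtype=int32), array([ 66.3, 200.9]), array([ 364.4, -284.5]), array([46.9, 98.9]), 87.5, [])
```

```bash
cat >> h.py <<'E'
def wend(c,thin,thick):
    a=toz(c,thin,14)[0];b=toz(c,thick,26)[0]
    m=(a+b)/2;d=b-a
    print('thin',a.round(1),'thick',b.round(1),'len',np.hypot(*d[:2]).round(1),'ctr',m[:2].round(1),'thickdir',np.degrees(np.arctan2(d[1],d[0])).round(2))
    return m,d
E
python3 - <<'E'
from h import *
c=viewer.calibration('wrist');im=cv2.imread('pics/w19.png')
cv2.imwrite('pics/z19.png',cv2.resize(im[80:260,200:320],(400,600),interpolation=2))
wend(c,(254,99),(258.5,236))
E
```

```text
thin [ 481.4 -180.4   14. ] thick [ 506.7 -275.3   26. ] len 98.2 ctr [ 494.1 -227.8] thickdir -75.09
```

Call:
drive_tool:
  rows:
    - [[-0.094,0.217,0,0,0,0.014],[-0.094,0.217,-0.3,0,0,0.014],[-0.094,0.217,-0.55,0,0,0.014],[-0.094,0.217,-0.55,0,0,0.014],[-0.094,0.217,-0.55,0,0,0.014]]
  fingers: 0.3

```text
time_s: 17.62
eef_pos: [493.1, -228.2, 206.7]
ee_rot: [0.001, 0.612, 0.791, -0.001]
force: [0.4, -0.7, -0.1]
grip_width: 0.654
```

```bash
python3 - <<'E'
from h import *
c,im=snap('wrist','w20')
s=ctrl.sense();p,Rm=tool();print(p,s['grip_width'],Rm.round(3)[:,0])
E
```

```text
[ 493.06724272 -228.24359408  206.80083268] 0.6494918303396752 [-0.251  0.968 -0.002]
```

Call:
drive_tool:
  rows:
    - [[0,0.001,-0.2,0,0,0],[0,0.001,-0.3,0,0,0],[0,0.001,-0.3,0,0,0],[0,0.001,-0.3,0,0,0]]

```text
time_s: 18.18
eef_pos: [493.2, -228.3, 177.5]
ee_rot: [0.001, 0.612, 0.791, -0.001]
force: [-0.5, -0.7, 0.6]
grip_width: 0.651
```

Call:
drive_tool:
  rows:
    - [[0,0,0,0,0,0],[0,0,0,0,0,0],[0,0,0,0,0,0],[0,0,0,0,0,0],[0,0,0,0,0,0],[0,0,0,0,0,0]]
  fingers: -0.6
  force: 110

```text
time_s: 18.92
eef_pos: [493.4, -228.4, 178.6]
ee_rot: [0.002, 0.612, 0.791, -0.001]
force: [-3.2, 1.4, 8.5]
grip_width: 0.393
```

Call:
drive_tool:
  rows:
    - [[0,0,0.2,0,0,0],[0,0,0.7,0,0,0],[0,0,1,0,0,0],[0,0,1,0,0,0],[0,0,1,0,0,0]]

```text
time_s: 19.55
eef_pos: [493.0, -228.0, 276.7]
ee_rot: [0.0, 0.612, 0.791, -0.001]
force: [-0.2, 0.1, -5.9]
grip_width: 0.394
```

```bash
python3 - <<'E'
from h import *
c,im=snap('wrist','w21')
s=ctrl.sense();p,Rm=tool();print(p,s['grip_width'],Rm.round(3)[:,0],s['force'])
cv2.imwrite('pics/z21.png',cv2.resize(im[100:384,130:400],(570,600),interpolation=2))
E
```

```text
[ 493.02465001 -228.09841232  276.56565755] 0.38535825775866744 [-0.251  0.968 -0.001] [ 0.40170883 -1.22843381 -6.69036144]
```

```bash
cat >> h.py <<'E'
def held(c,thin,thick,L=178.6):
    p,Rm=tool()
    def pt(uv,l):
        o,d=ray(c,uv);o=Rm.T@(o-p);d=d[0]@Rm;t=(l-o[2])/d[2];return o+d*t
    a=pt(thin,L-14);b=pt(thick,L-26);print('tool thin',a.round(1),'thick',b.round(1),'len',(b-a)[:2].round(1),'ctr',((a+b)/2)[:2].round(2))
E
python3 - <<'E'
from h import *
c=viewer.calibration('wrist')
held(c,(262.2,159.6),(263.1,347.5))
E
```

```text
tool thin [ 50.5   1.6 164.6] thick [-46.3   2.  152.6] len [-96.8   0.5] ctr [2.1  1.79]
```

Call:
drive_tool:
  rows:
    - [[0.2,0.3,0.12,0,0,0.115],[0.4,0.6,0.12,0,0,0.23],[0.6,0.9,0.12,0,0,0.345],[0.67,0.99,0.12,0,0,0.36]]

```text
time_s: 20.1
eef_pos: [560.5, -127.5, 286.7]
ee_rot: [-0.001, 0.366, 0.931, -0.0]
force: [-0.5, -0.9, -5.7]
grip_width: 0.385
```

Call:
drive_tool:
  rows:
    - [[0.2,0.3,0.12,0,0,0.115],[0.4,0.6,0.12,0,0,0.23],[0.6,0.9,0.12,0,0,0.345],[0.67,0.99,0.12,0,0,0.36],[0.67,0.99,0.12,0,0,0.36]]

```text
time_s: 20.72
eef_pos: [627.5, -28.7, 297.6]
ee_rot: [-0.002, 0.092, 0.996, -0.001]
force: [-0.1, -0.5, -6.6]
grip_width: 0.388
```

```bash
cat >> h.py <<'E'
def darks(c,im,z,amin=60,t=90):
    m=((cv2.cvtColor(im,cv2.COLOR_BGR2GRAY)<t)).astype(np.uint8)*255
    for i,q,ce,mm in comps(m,amin):
        if q[4]<3000: print(q,ce.round(1),toz(c,ce,z)[0].round(1))
E
python3 - <<'E'
from h import *
c,im=snap('wrist','w22')
s=ctrl.sense();p,Rm=tool();print(p,s['grip_width'],Rm.round(3)[:,0],s['force'],s['joints'][5])
darks(c,im,6)
E
```

```text
[627.24642459 -29.23991013 297.85828421] 0.38344981029801267 [-0.983  0.185  0.004] [-0.06545104 -0.33650627 -5.99960593] -1.6168473149217255
[   0    0   52   77 2901] [19.8 39.4] [ 479.6 -193.8    6. ]
[176   0  15  14 183] [182.9   6. ] [480.9 -62.9   6. ]
[329   0  16  15 194] [336.6   6.6] [502.6  50.7   6. ]
[502   0  10  50 393] [507.4  25.3] [539.2 177.9   6. ]
[498  50  14  68 777] [505.5  85.6] [584.1 179.7   6. ]
[255 108   9  10  67] [258.7 112.5] [568.2 -21.5   6. ]
[494 118  18  60 916] [503.5 148.7] [637.4 181.7   6. ]
[494 177  18  16 205] [503.4 183.9] [670.5 184.    6. ]
[191 193  12  12 113] [196.4 198.2] [633.1 -92.2   6. ]
[317 194  12  11 111] [322.2 199. ] [655.1  21.4   6. ]
[251 319  24  21 385] [262.3 329.4] [793.8 -60.5   6. ]
```

Call:
drive_tool:
  rows:
    - [[-0.3,0.065,0,0,0,0],[-0.587,0.065,-0.3,0,0,0],[-0.587,0.065,-0.7,0,0,0],[-0.587,0.065,-0.95,0,0,0],[-0.587,0.065,-0.95,0,0,0],[-0.587,0.065,-0.95,0,0,0]]

```text
time_s: 21.52
eef_pos: [568.8, -23.4, 204.1]
ee_rot: [-0.001, 0.093, 0.996, -0.001]
force: [0.8, 0.3, -6.3]
grip_width: 0.386
```

```bash
python3 - <<'E'
from h import *
c,im=snap('wrist','w23');cs,a=snap('side','side23');_,b=snap('scene','scene23')
s=ctrl.sense();p,Rm=tool();print(p,s['grip_width'],Rm.round(3)[:,0],s['force'])
darks(c,im,6)
cv2.imwrite('pics/z23.png',np.vstack([cv2.resize(im[50:384],(460,300)),np.hstack([cv2.resize(a[130:230,180:300],(360,300),interpolation=2),cv2.resize(b[150:270,200:344],(360,300),interpolation=2)])[:,:460]]) if 0 else np.hstack([cv2.resize(im,(400,300)),cv2.resize(b[150:270,180:340],(400,300),interpolation=2)]))
E
```

```text
[568.78537446 -22.96629153 204.09749001] 0.38933087617372225 [-0.983  0.185  0.002] [ 0.1868921   0.75907043 -6.1795598 ]
[148  77  23  24 426] [158.8  88.7] [480.2 -62.6   6. ]
[369  78  23  24 423] [379.7  89.4] [502.   50.8   6. ]
[250 319  25  22 424] [262.2 329.4] [646.4 -39.    6. ]
```

Call:
drive_tool:
  rows:
    - [[-0.009,0.004,-0.08,0,0,0],[-0.009,0.004,-0.085,0,0,0],[-0.009,0.004,-0.085,0,0,0]]

```text
time_s: 22.05
eef_pos: [567.9, -22.6, 195.5]
ee_rot: [-0.001, 0.093, 0.996, -0.001]
force: [-0.2, -0.5, -6.6]
grip_width: 0.387
```

Call:
drive_tool:
  rows:
    - [[0,0,-0.01,0,0,0],[0,0,-0.01,0,0,0],[0,0,-0.01,0,0,0]]

```text
time_s: 22.42
eef_pos: [568.0, -22.6, 194.7]
ee_rot: [-0.001, 0.093, 0.996, -0.001]
force: [0.4, 0.2, -3.2]
grip_width: 0.391
```

Call:
drive_tool:
  rows:
    - [[0,0,-0.004,0,0,0],[0,0,-0.004,0,0,0]]

```text
time_s: 22.68
eef_pos: [568.0, -22.5, 194.7]
ee_rot: [-0.001, 0.093, 0.996, -0.001]
force: [-3.9, 0.4, 1.1]
grip_width: 0.386
```

Call:
drive_tool:
  rows:
    - [[0,0,0,0,0,0],[0,0,0.0,0,0,0],[0,0,0.03,0,0,0],[0,0,0.4,0,0,0],[0.4,0,1,0,0,0],[0.5,-0.1,1,0,0,0],[0.5,-0.1,1,0,0,0]]
  fingers: 0.3

```text
time_s: 23.55
eef_pos: [618.3, -32.9, 295.2]
ee_rot: [0.0, 0.093, 0.996, -0.001]
force: [-0.2, 0.8, -0.4]
grip_width: 0.649
```

```bash
python3 - <<'E'
from h import *
c,im=snap('wrist','w24')
s=ctrl.sense();p,Rm=tool();print(p,s['grip_width'],Rm.round(3)[:,0],s['force'])
darks(c,im,6)
cv2.imwrite('pics/z24.png',cv2.resize(im[60:260,160:360],(600,600),interpolation=2))
E
```

```text
[617.64056392 -32.53980532 294.1310643 ] 0.6533326526114628 [-0.983  0.185  0.002] [ 0.50118969 -0.22939435 -0.14909995]
[ 0  0 27  7 98] [9.2 1.8] [ 447.  -192.7    6. ]
[184   6  15  18 205] [190.8  14.5] [480.1 -62.4   6. ]
[338   7  15  17 206] [344.8  14.9] [501.9  51.    6. ]
[506  60   6  66 262] [509.2  98.5] [586.9 176.7   6. ]
[288  81  22  75 305] [300.9 114.8] [568.3   8.1   6. ]
[225  86  17  77 223] [231.3 118.6] [560.6 -49.3   6. ]
[501 127  11  58 501] [507.  157.9] [637.8 178.7   6. ]
[256 168  16  16 189] [263.8 175.2] [614.1 -31.8   6. ]
[500 186  12  11 116] [506.1 191.2] [669.3 180.2   6. ]
[198 200  12  12 112] [203.4 205.8] [632.8 -91.8   6. ]
[323 201  13  12 112] [329.  206.3] [654.6  21.7   6. ]
```

```bash
python3 - <<'E'
from h import *
c=viewer.calibration('wrist');im=cv2.imread('pics/w24.png')
cv2.imwrite('pics/z25.png',cv2.resize(im[0:120,200:330],(650,600),interpolation=2))
E
python3 - <<'E'
from h import *
c=viewer.calibration('wrist')
a=toz(c,(264,54),30)[0];b=toz(c,(264.3,189.3),42)[0];print(a,b,np.linalg.norm((a-b)[:2]),(a+b)/2, np.degrees(np.arctan2(*(b-a)[1::-1])))
E
```

```text
[517.64627316 -13.37703387  30.        ] [612.93169837 -30.94758751  42.        ] 96.89188104206315 [565.28898577 -22.16231069  36.        ] -10.447928936808317
```

Call:
drive_tool:
  rows:
    - [[-0.4,-0.45,0,0,0,0],[-0.77,-0.85,0,0,0,0]]

```text
time_s: 23.85
eef_pos: [538.7, -117.7, 292.9]
ee_rot: [-0.002, 0.092, 0.996, -0.001]
force: [1.1, -0.6, 0.5]
grip_width: 0.647
```

Call:
drive_tool:
  rows:
    - [[-0.4,-0.45,0,0,0,0],[-0.77,-0.85,0,0,0,0]]

```text
time_s: 24.1
eef_pos: [459.5, -203.2, 291.9]
ee_rot: [-0.003, 0.092, 0.996, -0.0]
force: [1.2, -0.7, -0.0]
grip_width: 0.655
```

Call:
drive_tool:
  rows:
    - [[-0.4,-0.45,0,0,0,0.04],[-0.77,-0.85,-0.2,0,0,0.08],[-0.77,-0.85,-0.2,0,0,0.08],[-0.77,-0.85,-0.2,0,0,0.08]]

```text
time_s: 24.6
eef_pos: [382.4, -287.4, 271.5]
ee_rot: [-0.004, 0.03, 1.0, 0.0]
force: [1.0, 0.6, 0.9]
grip_width: 0.648
```

```bash
python3 - <<'E'
from h import *
c,im=snap('wrist','w26')
s=ctrl.sense();p,Rm=tool();print(p,s['grip_width'],Rm.round(3)[:,0],s['joints'].round(2))
for w in weights(c,im): print(w)
E
```

```text
[ 382.7941808  -287.22264874  271.78571261] 0.6522291421078067 [-0.998  0.059  0.007] [-0.89  0.37  1.8  -0.01  0.97 -2.4 ]
(array([ 234,   97,   52,  126, 5792], dtype=int32), array([259.9, 159.1]), array([ 355.5, -288.3]), array([36.2, 95.9]), 86.6, [(np.int32(218), array([259.4, 115.9]))])
(array([ 402,  120,   82,   46, 1784], dtype=int32), array([441.7, 141.3]), array([ 347.5, -153.9]), array([59.4, 17.4]), 67.0, [])
(array([426, 179,  22,  20, 351], dtype=int32), array([436.3, 188.3]), array([ 383.2, -153.9]), array([16.8, 15.3]), 45.5, [])
(array([ 372,  180,   75,   46, 1481], dtype=int32), array([406.2, 203.6]), array([ 394.1, -173.9]), array([59.4, 20.6]), 66.8, [])
(array([380, 217,  27,  25, 441], dtype=int32), array([392.7, 229.2]), array([ 416.5, -184.7]), array([20. , 17.3]), 64.1, [])
```

```bash
python3 - <<'E'
from h import *
c=viewer.calibration('wrist');im=cv2.imread('pics/w26.png')
m,d=wend(c,(260.9,222),(260,99.5)); print(intool(m))
cv2.imwrite('pics/z26.png',cv2.resize(im[85:235,210:310],(400,600),interpolation=2))
E
```

```text
thin [ 406.9 -290.4   14. ] thick [ 309.6 -285.1   26. ] len 97.4 ctr [ 358.3 -287.7] thickdir 176.89
[[ 22.67057894  -1.88801864 251.95237533]]
```

Call:
drive_tool:
  rows:
    - [[-0.233,-0.003,-0.1,0,-0.005,0],[-0.233,-0.003,-0.5,0,-0.005,0],[-0.233,-0.003,-0.75,0,-0.005,0],[-0.233,-0.003,-0.75,0,-0.005,0]]

```text
time_s: 25.15
eef_pos: [359.9, -286.4, 195.9]
ee_rot: [-0.001, 0.029, 1.0, 0.001]
force: [0.6, 0.2, 0.3]
grip_width: 0.651
```

```bash
python3 - <<'E'
from h import *
c,im=snap('wrist','w27')
s=ctrl.sense();p,Rm=tool();print(p,s['grip_width'],Rm.round(4))
cv2.imwrite('pics/z27.png',cv2.resize(im,(640,480)))
E
```

```text
[ 360.10410578 -286.84323294  196.98333521] 0.6496311239217819 [[-9.984e-01  5.740e-02  4.000e-04]
 [ 5.740e-02  9.984e-01  6.000e-04]
 [-4.000e-04  7.000e-04 -1.000e+00]]
```

Call:
drive_tool:
  rows:
    - [[-0.004,-0.01,-0.19,0,0,0],[-0.004,-0.01,-0.19,0,0,0],[-0.004,-0.01,-0.19,0,0,0],[-0.004,-0.01,-0.19,0,0,0]]

```text
time_s: 25.7
eef_pos: [359.9, -287.9, 178.8]
ee_rot: [0.001, 0.029, 1.0, -0.0]
force: [0.3, 0.4, 0.5]
grip_width: 0.652
```

Call:
drive_tool:
  rows:
    - [[0,0,0,0,0,0],[0,0,0,0,0,0],[0,0,0,0,0,0],[0,0,0,0,0,0],[0,0,0,0,0,0],[0,0,0,0,0,0]]
  fingers: -0.6
  force: 110

```text
time_s: 26.45
eef_pos: [360.0, -287.9, 179.9]
ee_rot: [0.001, 0.029, 1.0, -0.0]
force: [-3.7, 3.4, 13.1]
grip_width: 0.388
```

Call:
drive_tool:
  rows:
    - [[0,0,0.2,0,0,0],[0,0,0.7,0,0,0],[0,0,1,0,0,0],[0,0,1,0,0,0],[0,0,1,0,0,0]]

```text
time_s: 27.08
eef_pos: [359.7, -287.5, 278.3]
ee_rot: [-0.0, 0.029, 1.0, 0.001]
force: [-0.3, 0.5, -6.6]
grip_width: 0.388
```

```bash
python3 - <<'E'
from h import *
c,im=snap('wrist','w28')
s=ctrl.sense();p,Rm=tool();print(p,s['grip_width'],Rm.round(4),s['force'])
cv2.imwrite('pics/z28.png',cv2.resize(im[120:370,150:370],(528,600),interpolation=2))
E
```

```text
[ 359.73130857 -287.59621993  278.13306766] 0.3891391072513513 [[-9.984e-01  5.720e-02 -4.000e-04]
 [ 5.720e-02  9.984e-01  1.800e-03]
 [ 5.000e-04  1.800e-03 -1.000e+00]] [ 0.00946342 -0.37072585 -5.8729929 ]
```

```bash
python3 - <<'E'
from h import *
c=viewer.calibration('wrist')
held(c,(263,325.4),(262.9,160.8),179.9)
im=cv2.imread('pics/w24.png')
E
```

```text
tool thin [-45.3  -0.2 165.9] thick [ 52.1  -0.4 153.9] len [97.4 -0.2] ctr [ 3.4 -0.3]
```

```bash
python3 - <<'E'
from h import *
for k in range(2):
    c=viewer.calibration('wrist');p,Rm=tool();E=c['extrinsics']
    print((Rm.T@(E[:3,3]-p)).round(2)); print((Rm.T@E[:3,:3]).round(4))
E
```

```text
[83.25 -0.79 31.73]
[[-0.000e+00  9.441e-01  3.297e-01]
 [ 1.000e+00  2.000e-04 -5.000e-04]
 [-5.000e-04  3.297e-01 -9.441e-01]]
[83.25 -0.79 31.73]
[[-0.000e+00  9.441e-01  3.297e-01]
 [ 1.000e+00  2.000e-04 -5.000e-04]
 [-5.000e-04  3.297e-01 -9.441e-01]]
```

```bash
python3 - <<'E'
from h import *
# reconstruct camera for w17 (TCP 541.28,-18.45,283.47, yaw 13.1)
c=viewer.calibration('wrist');p,Rm=tool();E=c['extrinsics'];T=Rm.T@E[:3,:3]
def cam(p,q,off=(84.97,0,31.7)):
    Rn=R.from_quat(np.roll(q,-1)).as_matrix();X=np.eye(4);X[:3,:3]=Rn@T;X[:3,3]=np.array(p)+Rn@off;return dict(mtx=c['mtx'],extrinsics=X)
cc=cam((541.28,-18.45,283.47),(.002,.993,.115,.003))
im=cv2.imread('pics/w17.png')
g=cv2.cvtColor(im,cv2.COLOR_BGR2HSV)
cr=toz(cc,[(234,14),(394,94),(296,271),(158,217)],6)[:,:2];print(cr.round(1),[np.linalg.norm(cr[i]-cr[(i+1)%4]).round(1) for i in range(4)])
m=((g[...,1]<40)&(g[...,2]>120)).astype(np.uint8)*255
for i,q,ce,mm in comps(m,2000):
    w=toz(cc,np.argwhere(mm)[:,::-1],16 if q[2]<120 else 6)[:,:2].astype(np.float32);print(q,cv2.minAreaRect(w))
d=((g[...,2]<60)).astype(np.uint8)
E
```

```text
[[ 665.5   29.9]
 [ 640.1 -102.2]
 [ 467.6  -70.3]
 [ 494.    63.8]] [np.float64(134.5), np.float64(175.4), np.float64(136.7), np.float64(174.8)]
[  158    14   235   256 31579] ((566.5267944335938, -18.92010498046875), (136.25396728515625, 175.29006958007812), 79.10513305664062)
```

```bash
cat >> h.py <<'E'
_T=np.array([[0,.9441,.3297],[1,0,0],[0,.3297,-.9441]])
def wcam(p=None,q=None,off=(84.97,0,31.7),s=1.027):
    c=viewer.calibration('wrist')
    if p is None: p,Rn=tool()
    else: Rn=R.from_quat(np.roll(q,-1)).as_matrix()
    X=np.eye(4);X[:3,:3]=Rn@_T;X[:3,3]=np.array(p)+Rn@np.array(off);K=c['mtx'].copy();K[0,0]/=s;K[1,1]/=s
    return dict(mtx=K,extrinsics=X)
E
python3 - <<'E'
from h import *
for p,q,px,hub in [((541.28,-18.45,283.47),(.002,.9934,.115,.003),[(241.2,35.3),(376.1,101.5),(173.4,212.3),(290.4,258.1)],(269.5,163.6)),
 ((627.25,-29.24,297.86),(-.002,.092,.996,-.001),[(182.9,6.),(336.6,6.6),(196.4,198.2),(322.2,199)],(258.7,112.5)),
 ((539.24,-18.96,275.35),(.002,.9934,.1145,.005),[(239.8,32),(379.5,100.4),(170.3,215),(291,261.9)],(269.4,163.6))]:
    for s in (1,1.027):
        c=wcam(p,q,s=s);P=toz(c,px,6);print(s,P.mean(0).round(1),toz(c,hub,16)[0].round(1))
p=(617.64,-32.54,294.13);q=(-.0005,.093,.9957,-.001);c=wcam(p,q)
print('plate',toz(c,[(190.8,14.5),(344.8,14.9),(203.4,205.8),(329,206.3)],6).mean(0))
a=toz(c,(264,54),30)[0];b=toz(c,(264.3,189.3),42)[0];print(a,b,np.linalg.norm((a-b)[:2]),(a+b)/2)
c=wcam();held(c,(263,325.4),(262.9,160.8),179.9)
E
```

```text
1 [566.5 -19.6   6. ] [566.3 -20.   16. ]
1.027 [567.  -19.6   6. ] [566.8 -20.   16. ]
1 [566.1 -20.7   6. ] [565.5 -21.2  16. ]
1.027 [564.7 -20.5   6. ] [563.9 -20.9  16. ]
1 [566.6 -19.4   6. ] [567.2 -19.6  16. ]
1.027 [567.  -19.4   6. ] [567.7 -19.7  16. ]
plate [563.32670446 -18.72512021   6.        ]
[514.0885972 -12.1716418  30.       ] [611.68150934 -30.15355608  42.        ] 99.23570799333623 [562.88505327 -21.16259894  36.        ]
tool thin [-46.2   0.5 165.9] thick [ 54.1   0.4 153.9] len [100.3  -0.2] ctr [3.94 0.44]
```

Call:
drive_tool:
  rows:
    - [[0.3,0.4,0,0,0,-0.03],[0.62,0.9,0.05,0,0,-0.03]]

```text
time_s: 27.38
eef_pos: [422.0, -196.9, 281.3]
ee_rot: [-0.002, 0.054, 0.999, 0.002]
force: [0.6, -0.5, -6.3]
grip_width: 0.386
```

Call:
drive_tool:
  rows:
    - [[0.3,0.5,0,0,0,-0.03],[0.62,0.9,0.05,0,0,-0.03]]

```text
time_s: 27.62
eef_pos: [484.4, -104.8, 284.5]
ee_rot: [-0.003, 0.077, 0.997, 0.003]
force: [2.0, -0.9, -5.9]
grip_width: 0.387
```

Call:
drive_tool:
  rows:
    - [[0.3,0.5,0,0,0,-0.023],[0.62,0.9,0,0,0,-0.023],[0.62,0.9,0,0,0,-0.023],[0.62,0.9,0,0,0,-0.023]]

```text
time_s: 28.12
eef_pos: [546.1, -14.9, 282.9]
ee_rot: [-0.005, 0.095, 0.995, 0.003]
force: [0.0, 0.2, -5.7]
grip_width: 0.388
```

```bash
python3 - <<'E'
from h import *
c,im=snap('wrist','w29');_,b=snap('scene','scene29')
s=ctrl.sense();p,Rm=tool();print(p,s['grip_width'],Rm.round(4),s['force'])
print(np.degrees(np.arctan2(Rm[1,0],Rm[0,0])))
cv2.imwrite('pics/z29.png',np.hstack([cv2.resize(im,(400,300)),cv2.resize(b,(400,300))]))
darks(wcam(),im,6)
E
```

```text
[546.01550256 -15.6418118  283.65553371] 0.3861774716864168 [[-0.9816  0.1908 -0.0079]
 [ 0.1907  0.9816  0.0064]
 [ 0.009   0.0048 -0.9999]] [ 0.00895901  0.07623705 -7.27865013]
169.00566434182485
[  0   0  28  27 147] [17.2 14.6] [ 379.  -164.9    6. ]
[495   0  17  12 167] [502.5   4.5] [440.1 185.5   6. ]
[ 486   10   26   78 1498] [501.3  50.8] [471.8 186.7   6. ]
[ 35  28  19  30 488] [44.  43.1] [ 400.5 -153.6    6. ]
[ 488   87   24   68 1453] [500.2 121. ] [526.1 189.2   6. ]
[179 115  15  14 168] [186.4 121.5] [477.1 -64.1   6. ]
[325 115  14  14 165] [331.4 121.4] [499.8  52.7   6. ]
[248 173  29  26 591] [261.9 185.7] [543.5 -13.9   6. ]
[484 283  28  49 559] [501.2 304.9] [717.1 202.2   6. ]
```

```bash
cat >> h.py <<'E'
def goal(U,off,yaw,tdir=None,th=0.119):
    """U: where underside-centre point (tool coords off) must go; yaw deg of tool x; tdir: heading deg whose side is raised by th"""
    y=np.radians(yaw);R0=np.array([[np.cos(y),np.sin(y),0],[np.sin(y),-np.cos(y),0],[0,0,-1.]])
    if tdir is not None:
        t=np.radians(tdir);a=np.array([np.sin(t),-np.cos(t),0]);R0=R.from_rotvec(a*th).as_matrix()@R0
    p,Rm=tool();T=np.array(U)-R0@np.array(off)
    rv=R.from_matrix(R0@Rm.T).as_rotvec()
    print('TCP goal',T.round(1),'shift',((T-p)/100).round(4),'turn',(rv/(np.pi/2)).round(4))
E
python3 - <<'E'
from h import *
goal((564.8,-19.8,36),(3.94,.44,179.9),169.1,-10.9)
E
```

```text
TCP goal [547.6 -16.9 215.1] shift [ 0.0157 -0.0129 -0.6856] turn [-0.0185 -0.0794  0.0009]
```

Call:
drive_tool:
  rows:
    - [[0.016,-0.013,-0.1,-0.0185,-0.0795,0.001],[0.016,-0.013,-0.35,-0.0185,-0.0795,0.001],[0.016,-0.013,-0.5,-0.0185,-0.0795,0.001],[0.016,-0.013,-0.5,-0.0185,-0.0795,0.001],[0.016,-0.013,-0.5,-0.0185,-0.0795,0.001]]

```text
time_s: 28.85
eef_pos: [547.8, -17.2, 234.4]
ee_rot: [0.06, 0.095, 0.994, -0.006]
force: [-0.1, -0.3, -5.6]
grip_width: 0.386
```

```bash
python3 - <<'E'
from h import *
goal((564.8,-19.8,36),(3.94,.44,179.9),169.1,-10.9)
c,im=snap('wrist','w30');_,b=snap('scene','scene30');_,a=snap('side','side30')
s=ctrl.sense();print(s['force'],s['grip_width'])
cv2.imwrite('pics/z30.png',np.hstack([cv2.resize(im,(400,300)),cv2.resize(b[140:260,200:360],(400,300),interpolation=2)]))
E
```

```text
TCP goal [547.6 -16.9 215.1] shift [-0.0026  0.0027 -0.1929] turn [0.0002 0.0008 0.0001]
[-0.59312275  0.87503753 -6.66109967] 0.39007846174953587
```

Lower towards contact.

Call:
drive_tool:
  rows:
    - [[-0.003,0.003,-0.15,0,0.001,0],[-0.003,0.003,-0.175,0,0.001,0],[-0.003,0.003,-0.175,0,0.001,0],[-0.003,0.003,-0.175,0,0.001,0]]

```text
time_s: 29.5
eef_pos: [547.6, -16.7, 217.0]
ee_rot: [0.059, 0.095, 0.994, -0.006]
force: [-0.6, 0.4, -5.9]
grip_width: 0.385
```

Call:
drive_tool:
  rows:
    - [[0,0,-0.015,0,0,0],[0,0,-0.015,0,0,0],[0,0,-0.015,0,0,0]]

```text
time_s: 29.88
eef_pos: [547.6, -16.7, 215.6]
ee_rot: [0.059, 0.095, 0.994, -0.006]
force: [-0.3, -0.0, -5.5]
grip_width: 0.388
```

Call:
drive_tool:
  rows:
    - [[0,0,-0.012,0,0,0],[0,0,-0.012,0,0,0],[0,0,-0.012,0,0,0]]

```text
time_s: 30.25
eef_pos: [547.6, -16.7, 215.0]
ee_rot: [0.06, 0.095, 0.994, -0.006]
force: [-5.0, -0.0, 5.3]
grip_width: 0.388
```

Call:
drive_tool:
  rows:
    - [[0,0,0.002,0,0,0],[0,0,0.002,0,0,0],[0,0,0.002,0,0,0],[-0.05,0.01,0.4,0,0,0],[-0.1,0.02,0.8,0,0,0],[-0.1,0.02,0.8,0,0,0]]
  fingers: 0.3

```text
time_s: 31.0
eef_pos: [538.0, -14.7, 297.8]
ee_rot: [0.063, 0.095, 0.994, -0.006]
force: [0.7, 0.2, -0.1]
grip_width: 0.654
```

```bash
python3 - <<'E'
from h import *
c,im=snap('wrist','w31');_,b=snap('scene','scene31');_,a=snap('side','side31')
s=ctrl.sense();print(s['eef_pos'],s['ee_rot'],s['force'],s['grip_width'])
cv2.imwrite('pics/z31.png',np.hstack([cv2.resize(im,(400,300)),cv2.resize(b[140:260,200:360],(400,300),interpolation=2)]))
cv2.imwrite('pics/z31b.png',cv2.resize(a[120:240,160:320],(800,600),interpolation=2))
E
```

```text
[537.47561965 -14.67374696 294.00582199] [ 0.05890927  0.0946661   0.9937475  -0.00582447] [ 0.10356927 -0.09919874 -0.97709187] 0.6500361413544022
```

```bash
python3 - <<'E'
from h import *
goal((469,368,110),(0,0,180),100)
goal((469,368,110),(0,0,180),169.1)
E
```

```text
TCP goal [469. 368. 290.] shift [-0.6848  3.8267 -0.0401] turn [ 0.0573  0.0561 -0.767 ]
TCP goal [469. 368. 290.] shift [-0.6848  3.8267 -0.0401] turn [ 0.0145  0.074  -0.0002]
```

Call:
drive_tool:
  rows:
    - [[0,0.2,0.1,0.0145,0.074,0],[-0.1,0.6,0.1,0.0145,0.074,0],[-0.17,0.96,0,0.0145,0.074,0]]

```text
time_s: 31.52
eef_pos: [520.2, 82.3, 293.1]
ee_rot: [-0.0, 0.095, 0.995, 0.0]
force: [0.6, -0.0, -0.7]
grip_width: 0.652
```

Call:
drive_tool:
  rows:
    - [[-0.05,0.3,0,0,0,-0.11],[-0.1,0.6,0,0,0,-0.22],[-0.17,0.96,0,0,0,-0.26]]

```text
time_s: 31.9
eef_pos: [503.0, 179.1, 291.6]
ee_rot: [-0.001, 0.297, 0.955, -0.0]
force: [-0.0, 0.5, -1.0]
grip_width: 0.652
```

Call:
drive_tool:
  rows:
    - [[-0.05,0.3,0,0,0,-0.11],[-0.1,0.6,0,0,0,-0.22],[-0.17,0.96,0,0,0,-0.26]]

```text
time_s: 32.28
eef_pos: [485.8, 275.9, 290.1]
ee_rot: [-0.002, 0.486, 0.874, -0.001]
force: [-0.6, -0.6, -0.4]
grip_width: 0.65
```

Call:
drive_tool:
  rows:
    - [[-0.05,0.3,0,0,0,-0.11],[-0.1,0.6,0,0,0,-0.22],[-0.17,0.93,0,0,0,-0.25],[-0.17,0.93,0,0,0,-0.25],[-0.17,0.93,0,0,0,-0.25]]

```text
time_s: 32.9
eef_pos: [469.0, 368.5, 289.0]
ee_rot: [-0.003, 0.647, 0.763, -0.001]
force: [-0.5, -0.2, -0.5]
grip_width: 0.646
```

```bash
python3 - <<'E'
from h import *
c,im=snap('wrist','w32');_,b=snap('scene','scene32')
s=ctrl.sense();p,Rm=tool();print(p,s['grip_width'],Rm.round(3)[:,0],s['joints'].round(2))
for w in weights(wcam(),im): print(w)
E
```

```text
[469.19674133 368.14196999 289.61710994] 0.6496465373019458 [-0.162  0.987  0.003] [0.47 0.57 1.42 0.   1.15 0.3 ]
(array([ 228,   91,   70,  129, 5338], dtype=int32), array([262.5, 153.4]), array([464.7, 394.3]), array([ 37.4, 104.5]), 22.3, [(np.int32(146), array([273.6, 203.3]))])
(array([ 226,  269,   74,   84, 3273], dtype=int32), array([263.6, 312.8]), array([490.4, 235.2]), array([104.2,  42.9]), 74.0, [])
```

```bash
python3 - <<'E'
from h import *
b=cv2.imread('pics/scene32.png');_,a=snap('side','side32')
cv2.imwrite('pics/z32.png',np.hstack([cv2.resize(b[180:280,180:313],(400,300),interpolation=2),cv2.resize(a[130:230,180:313],(400,300),interpolation=2)]))
E
python3 - <<'E'
from h import *
c=wcam(off=(83.5,0,31.7))
m,d=wend(c,(250.3,96.8),(277,214.8))
goal((m[0],m[1],0),(0,0,200),112.3)
E
```

```text
thin [446.7 440.1  14. ] thick [484.3 348.3  26. ] len 99.2 ctr [465.5 394.2] thickdir -67.76
TCP goal [465.5 394.2 200. ] shift [-0.0372  0.2604 -0.8984] turn [-0.001  -0.0033  0.1444]
```

Call:
drive_tool:
  rows:
    - [[-0.037,0.26,-0.3,-0.001,-0.003,0.1],[-0.037,0.26,-0.7,-0.001,-0.003,0.145],[-0.037,0.26,-0.9,-0.001,-0.003,0.145],[-0.037,0.26,-0.9,-0.001,-0.003,0.145],[-0.037,0.26,-0.9,-0.001,-0.003,0.145]]

```text
time_s: 33.67
eef_pos: [466.0, 394.0, 201.0]
ee_rot: [0.0, 0.557, 0.831, 0.001]
force: [0.0, 0.1, -0.3]
grip_width: 0.648
```

```bash
python3 - <<'E'
from h import *
c,im=snap('wrist','w33')
s=ctrl.sense();p,Rm=tool();print(p,s['grip_width'],Rm.round(4))
cv2.imwrite('pics/z33.png',cv2.resize(im,(640,480)))
E
```

```text
[465.96420858 394.10068626 201.19010696] 0.651101285503232 [[-3.799e-01  9.250e-01  1.500e-03]
 [ 9.250e-01  3.799e-01  1.000e-03]
 [ 3.000e-04  1.800e-03 -1.000e+00]]
```

Call:
drive_tool:
  rows:
    - [[-0.004,0,-0.18,0,0,0],[-0.004,0,-0.225,0,0,0],[-0.004,0,-0.225,0,0,0],[-0.004,0,-0.225,0,0,0]]

```text
time_s: 34.22
eef_pos: [465.6, 394.2, 178.9]
ee_rot: [0.0, 0.557, 0.831, 0.001]
force: [0.1, 0.0, 0.9]
grip_width: 0.649
```

Call:
drive_tool:
  rows:
    - [[0,0,0,0,0,0],[0,0,0,0,0,0],[0,0,0,0,0,0],[0,0,0,0,0,0],[0,0,0,0,0,0],[0,0,0,0,0,0]]
  fingers: -0.6
  force: 110

```text
time_s: 34.98
eef_pos: [465.7, 394.2, 179.8]
ee_rot: [0.001, 0.557, 0.831, 0.001]
force: [-1.2, -0.3, 5.9]
grip_width: 0.389
```

Call:
drive_tool:
  rows:
    - [[0,0,0.2,0,0,0],[0,0,0.7,0,0,0],[0,0,1,0,0,0],[0,0,1,0,0,0],[0,0,1,0,0,0]]

```text
time_s: 35.6
eef_pos: [465.3, 394.0, 277.6]
ee_rot: [-0.0, 0.557, 0.831, -0.0]
force: [-0.3, -0.2, -6.0]
grip_width: 0.392
```

```bash
python3 - <<'E'
from h import *
c,im=snap('wrist','w34')
s=ctrl.sense();p,Rm=tool();print(p,s['grip_width'],Rm.round(4),s['force'])
cv2.imwrite('pics/z34.png',cv2.resize(im[120:370,150:370],(528,600),interpolation=2))
E
```

```text
[465.28995245 394.00491685 277.41046957] 0.3868389767173649 [[-3.80e-01  9.25e-01 -1.30e-03]
 [ 9.25e-01  3.80e-01 -5.00e-04]
 [ 0.00e+00 -1.40e-03 -1.00e+00]] [-0.21884669 -0.37655289 -6.41186683]
```

```bash
python3 - <<'E'
from h import *
c=wcam(off=(83.5,0,31.7))
held(c,(262.5,160.8),(262.5,347),179.8)
E
```

```text
tool thin [ 49.6   0.2 165.8] thick [-50.7   0.2 153.8] len [-100.3    0. ] ctr [-0.51  0.22]
```

Call:
drive_tool:
  rows:
    - [[0.03,-0.3,0.1,0,0,-0.115],[0.06,-0.6,0.2,0,0,-0.23],[0.1,-1,0.22,0,0,-0.345]]

```text
time_s: 36.02
eef_pos: [475.1, 293.3, 298.3]
ee_rot: [-0.001, 0.76, 0.649, -0.001]
force: [1.4, -0.8, -5.7]
grip_width: 0.386
```

Call:
drive_tool:
  rows:
    - [[0.03,-0.3,0,0,0,-0.115],[0.06,-0.6,0,0,0,-0.23],[0.1,-1,0,0,0,-0.345]]

```text
time_s: 36.4
eef_pos: [484.9, 192.4, 296.8]
ee_rot: [-0.001, 0.908, 0.42, -0.002]
force: [-0.3, -0.1, -6.0]
grip_width: 0.387
```

Call:
drive_tool:
  rows:
    - [[0.03,-0.3,0,0,0,-0.115],[0.06,-0.6,0,0,0,-0.23],[0.1,-1,0,0,0,-0.345]]

```text
time_s: 36.78
eef_pos: [494.6, 91.7, 295.3]
ee_rot: [-0.002, 0.987, 0.159, -0.003]
force: [0.6, 0.2, -6.3]
grip_width: 0.39
```

Call:
drive_tool:
  rows:
    - [[0.03,-0.3,0,0,0,-0.115],[0.06,-0.6,0,0,0,-0.23],[0.1,-0.98,0,0,0,-0.335],[0.1,-0.98,0,0,0,-0.335],[0.1,-0.98,0,0,0,-0.335]]

```text
time_s: 37.4
eef_pos: [504.4, -6.0, 294.3]
ee_rot: [-0.003, 0.995, -0.103, -0.003]
force: [0.1, -0.3, -6.2]
grip_width: 0.384
```

```bash
python3 - <<'E'
from h import *
c,im=snap('wrist','w35');_,b=snap('scene','scene35');_,a=snap('side','side35')
s=ctrl.sense();p,Rm=tool();print(p,s['grip_width'],Rm.round(4),s['force'])
darks(wcam(off=(83.5,0,31.7)),im,6)
cv2.imwrite('pics/z35.png',np.hstack([cv2.resize(b[180:280,180:313],(400,300),interpolation=2),cv2.resize(a[130:230,180:313],(400,300),interpolation=2)]))
E
```

```text
[504.50263754  -5.55629726 294.93494184] 0.38756606623937756 [[ 0.979  -0.2037 -0.0045]
 [-0.2036 -0.979   0.0067]
 [-0.0058 -0.0057 -1.    ]] [ 0.79609898 -0.12062896 -5.81582828]
[178   0  15   9 107] [185.3   3.3] [653.2  24.5   6. ]
[260  44  18  20 288] [268.4  53.4] [606.3 -30.2   6. ]
[  0  58  21  50 540] [ 6.6 89. ] [624.2 187.6   6. ]
[222  68  25  78 349] [230.7 102. ] [576.3   8.    6. ]
[   0  105   49   69 2254] [ 19.2 141.4] [581.7 198.1   6. ]
[  0 158   8  18  80] [  2.3 168.5] [562.  224.9   6. ]
[324 189  13  12 123] [330.3 194.7] [476.8 -62.9   6. ]
[197 191  12  12 118] [202.5 196.4] [499.1  54.1   6. ]
[ 51 249  13  13 122] [ 56.8 255.2] [467.2 215.6   6. ]
[431 266  37  17  98] [448.4 270.1] [ 370.5 -170.3    6. ]
[251 319  24  22 406] [262.2 329.6] [331.9  31.9   6. ]
```

```bash
python3 - <<'E'
from h import *
c=wcam(off=(83.5,0,31.7))
ax=np.array([np.cos(np.radians(-10.9)),np.sin(np.radians(-10.9))]);ay=np.array([-ax[1],ax[0]])
C=np.array([565.0,-19.2])
for uv,z in (((268.4,53.4),41),((269.5,35.5),42)):
    P=toz(c,uv,z)[0][:2]-C;print(P@ax,P@ay)
# fallen weight corners
for uv in [(340,35),(393,26),(399,157),(348,164)]: print(toz(c,uv,20)[0].round(1))
goal((565,-19.6,36),(-.5,.2,179.8),-10.9,-10.9)
goal((565,-19.6,66),(-.5,.2,179.8),-10.9,-10.9)
E
```

```text
39.75512770556256 -2.4628602482866113
50.63868115528183 -3.2698844900730943
[606.6 -83.8  20. ]
[ 604.6 -122.3   20. ]
[ 504.9 -121.5   20. ]
[507.4 -79.   20. ]
TCP goal [544.6 -15.5 214.6] shift [ 0.4006 -0.099  -0.8035] turn [-0.0191 -0.0772  0.0092]
TCP goal [544.6 -15.5 244.6] shift [ 0.4006 -0.099  -0.5035] turn [-0.0191 -0.0772  0.0092]
```

Call:
drive_tool:
  rows:
    - [[0.2,-0.05,0,-0.019,-0.077,0.009],[0.405,-0.103,-0.2,-0.019,-0.077,0.009],[0.405,-0.103,-0.55,-0.019,-0.077,0.009],[0.405,-0.103,-0.6,-0.019,-0.077,0.009],[0.405,-0.103,-0.6,-0.019,-0.077,0.009]]

```text
time_s: 38.17
eef_pos: [545.1, -15.5, 235.6]
ee_rot: [0.006, 0.994, -0.095, 0.059]
force: [0.5, 0.3, -6.1]
grip_width: 0.388
```

```bash
python3 - <<'E'
from h import *
c,im=snap('wrist','w36');_,b=snap('scene','scene36')
s=ctrl.sense();print(s['eef_pos'],s['force'],s['grip_width'])
goal((565.4,-20.0,36),(-.5,.2,179.8),-10.9,-10.9)
cv2.imwrite('pics/z36.png',np.hstack([cv2.resize(im,(400,300)),cv2.resize(b[140:260,180:340],(400,300),interpolation=2)]))
E
```

```text
[545.29356748 -15.68714168 236.33629492] [-0.26512377  0.43117251 -5.94596842] 0.3922269964516553
TCP goal [545.  -15.9 214.6] shift [-0.0033 -0.0017 -0.2175] turn [ 0.0002  0.0012 -0.0001]
```

Call:
drive_tool:
  rows:
    - [[-0.003,-0.002,-0.15,0,0.001,0],[-0.003,-0.002,-0.205,0,0.001,0],[-0.003,-0.002,-0.205,0,0.001,0],[-0.003,-0.002,-0.205,0,0.001,0]]

```text
time_s: 38.78
eef_pos: [545.1, -15.9, 216.0]
ee_rot: [0.006, 0.994, -0.095, 0.06]
force: [-0.3, -0.7, -5.8]
grip_width: 0.387
```

Call:
drive_tool:
  rows:
    - [[0,0,-0.012,0,0,0],[0,0,-0.012,0,0,0],[0,0,-0.012,0,0,0]]

```text
time_s: 39.15
eef_pos: [545.1, -15.9, 214.8]
ee_rot: [0.006, 0.994, -0.095, 0.06]
force: [-0.6, -0.4, -5.1]
grip_width: 0.388
```

Call:
drive_tool:
  rows:
    - [[0,0,-0.008,0,0,0],[0,0,-0.008,0,0,0],[0,0,-0.008,0,0,0]]

```text
time_s: 39.52
eef_pos: [545.1, -15.9, 214.5]
ee_rot: [0.006, 0.994, -0.095, 0.06]
force: [-4.9, 0.8, 4.0]
grip_width: 0.386
```

Call:
drive_tool:
  rows:
    - [[0,0,0,0,0,0],[0,0,0,0,0,0],[0,0,0,0,0,0],[-0.05,0.01,0.4,0,0,0],[-0.1,0.02,0.8,0,0,0],[-0.1,0.02,0.8,0,0,0]]
  fingers: 0.2

```text
time_s: 40.28
eef_pos: [535.5, -13.9, 297.3]
ee_rot: [0.006, 0.994, -0.095, 0.063]
force: [0.8, -0.3, -0.2]
grip_width: 0.602
```

```bash
python3 - <<'E'
from h import *
c,im=snap('wrist','w37');_,b=snap('scene','scene37');_,a=snap('side','side37')
s=ctrl.sense();print(s['eef_pos'],s['ee_rot'],s['force'],s['grip_width'])
cv2.imwrite('pics/z37.png',np.hstack([cv2.resize(b[160:260,190:323],(400,300),interpolation=2),cv2.resize(a[130:230,180:313],(400,300),interpolation=2)]))
E
```

```text
[534.96658391 -13.9111438  293.56311339] [ 0.005754    0.9937308  -0.09475725  0.05905132] [ 0.0839223   0.02449401 -0.42501424] 0.602686152328172
```

```bash
python3 - <<'E'
from h import *
c=wcam(off=(83.5,0,31.7))
im=cv2.imread('pics/w37.png');cv2.imwrite('pics/z38.png',cv2.resize(im[110:255,310:400],(372,600),interpolation=2))
for z in (14,20,26):
  print(z,toz(c,[(331,129),(371,123),(383,235),(349,240)],z)[:,:2].round(1).tolist())
goal((570,-60,110),(0,0,180),-5)
E
```

```text
14 [[603.0, -87.3], [601.5, -121.5], [498.2, -121.2], [499.2, -89.6]]
20 [[603.4, -85.9], [602.0, -119.4], [501.0, -119.1], [502.0, -88.2]]
26 [[603.8, -84.6], [602.4, -117.3], [503.8, -116.9], [504.8, -86.8]]
TCP goal [570. -60. 290.] shift [ 0.3503 -0.4609 -0.0356] turn [0.0106 0.0749 0.0654]
```

```bash
python3 - <<'E'
from h import *
goal((552,-103,70),(0,0,180),0)
E
```

```text
TCP goal [ 552. -103.  250.] shift [ 0.1703 -0.8909 -0.4356] turn [0.0073 0.0753 0.1209]
```

Call:
drive_tool:
  rows:
    - [[0.17,-0.4,0,0.007,0.075,0.12],[0.17,-0.89,-0.1,0.007,0.075,0.12],[0.17,-0.89,-0.435,0.007,0.075,0.12],[0.17,-0.89,-0.435,0.007,0.075,0.12],[0.17,-0.89,-0.435,0.007,0.075,0.12]]
  fingers: 0.3

```text
time_s: 41.05
eef_pos: [552.2, -102.6, 250.5]
ee_rot: [0.0, 1.0, -0.0, 0.0]
force: [-0.3, -0.5, 0.7]
grip_width: 0.649
```

```bash
python3 - <<'E'
from h import *
c,im=snap('wrist','w39')
s=ctrl.sense();p,Rm=tool();print(p,s['grip_width'],Rm.round(3)[:,0],s['joints'].round(2))
cv2.imwrite('pics/z39.png',cv2.resize(im,(640,480)))
E
```

```text
[ 552.26321227 -102.52050495  250.93612793] 0.650977994025665 [ 1.    -0.001  0.002] [-0.39  0.55  1.57 -0.    1.02  1.18]
```

Call:
drive_tool:
  rows:
    - [[0,-0.002,-0.4,0,0,0],[0,-0.002,-0.65,0,0,0],[0,-0.002,-0.695,0,0,0],[0,-0.002,-0.695,0,0,0],[0,-0.002,-0.695,0,0,0]]
  fingers: 0.15

```text
time_s: 41.72
eef_pos: [552.6, -102.7, 182.8]
ee_rot: [0.001, 1.0, -0.0, 0.002]
force: [0.4, 0.4, 0.6]
grip_width: 0.574
```

Call:
drive_tool:
  rows:
    - [[0,0,0,0,0,0],[0,0,0,0,0,0],[0,0,0,0,0,0],[0,0,0,0,0,0],[0,0,0,0,0,0],[0,0,0,0,0,0]]
  fingers: -0.6
  force: 100

```text
time_s: 42.48
eef_pos: [552.9, -102.9, 183.9]
ee_rot: [0.001, 1.0, -0.0, 0.003]
force: [-2.6, -0.4, 8.1]
grip_width: 0.401
```

Call:
drive_tool:
  rows:
    - [[0,0,0.2,0,0,0],[0,0,0.7,0,0,0],[0,0,1,0,0,0],[0,0,1,0,0,0]]

```text
time_s: 42.98
eef_pos: [553.0, -102.9, 285.1]
ee_rot: [0.002, 1.0, -0.0, 0.004]
force: [-0.4, 0.4, -7.7]
grip_width: 0.394
```

```bash
python3 - <<'E'
from h import *
c,im=snap('wrist','w40');_,b=snap('scene','scene40')
s=ctrl.sense();p,Rm=tool();print(p,s['grip_width'],s['force'])
cv2.imwrite('pics/z40.png',np.hstack([cv2.resize(im,(400,300)),cv2.resize(b[140:260,180:340],(400,300),interpolation=2)]))
E
```

```text
[ 552.46670454 -102.75419603  282.19921557] 0.39559967935739965 [-0.8033543   0.38480939 -7.64569397]
```

Call:
drive_tool:
  rows:
    - [[-0.06,-0.12,0,0,0,0.115],[-0.13,-0.25,0,0,0,0.23],[-0.2,-0.4,0,0,0,0.345],[-0.255,-0.52,0,0,0,0.404]]

```text
time_s: 43.58
eef_pos: [526.3, -155.1, 279.8]
ee_rot: [-0.001, 0.95, 0.314, 0.0]
force: [-0.2, 0.1, -5.9]
grip_width: 0.396
```

Call:
drive_tool:
  rows:
    - [[-0.06,-0.12,0,0,0,0.115],[-0.13,-0.25,0,0,0,0.23],[-0.2,-0.4,0,0,0,0.345],[-0.255,-0.52,0,0,0,0.404]]

```text
time_s: 44.08
eef_pos: [500.2, -207.4, 277.5]
ee_rot: [-0.003, 0.803, 0.596, -0.001]
force: [0.5, -0.2, -5.5]
grip_width: 0.396
```

Call:
drive_tool:
  rows:
    - [[-0.06,-0.12,0,0,0,0.115],[-0.13,-0.25,0,0,0,0.23],[-0.2,-0.4,0,0,0,0.345],[-0.255,-0.52,0,0,0,0.404]]

```text
time_s: 44.58
eef_pos: [474.1, -259.8, 275.2]
ee_rot: [-0.005, 0.576, 0.818, -0.002]
force: [-0.0, 0.2, -6.0]
grip_width: 0.4
```

Call:
drive_tool:
  rows:
    - [[-0.06,-0.12,0,0,0,0.115],[-0.13,-0.25,0,0,0,0.23],[-0.2,-0.4,0,0,0,0.345],[-0.255,-0.52,0,0,0,0.404],[-0.255,-0.52,0,0,0,0.404]]

```text
time_s: 45.2
eef_pos: [448.1, -312.0, 273.3]
ee_rot: [-0.005, 0.293, 0.956, -0.002]
force: [0.1, -0.4, -6.3]
grip_width: 0.397
```

```bash
python3 - <<'E'
from h import *
c,im=snap('wrist','w41')
s=ctrl.sense();p,Rm=tool();print(p,Rm.round(3),s['joints'].round(2),s['grip_width'],s['force'])
goal((450,-310,20),(0,0,184),145.4)
cv2.imwrite('pics/z41.png',cv2.resize(im,(640,480)))
E
```

```text
[ 448.38546008 -311.57435756  273.58216809] [[-0.828  0.56  -0.011]
 [ 0.56   0.828 -0.001]
 [ 0.009 -0.007 -1.   ]] [-0.82  0.5   1.6  -0.01  1.06 -1.79] 0.39992394682625254 [ 0.31377851  0.48622248 -6.05280381]
TCP goal [ 450. -310.  204.] shift [ 0.0161  0.0157 -0.6958] turn [ 0.0006 -0.007  -0.0058]
```

Call:
drive_tool:
  rows:
    - [[0.016,0.016,-0.4,0.001,-0.007,-0.005],[0.016,0.016,-0.8,0.001,-0.007,-0.005],[0.016,0.016,-0.86,0.001,-0.007,-0.005],[0.016,0.016,-0.86,0.001,-0.007,-0.005],[0.016,0.016,-0.86,0.001,-0.007,-0.005]]

```text
time_s: 45.88
eef_pos: [450.4, -310.2, 189.1]
ee_rot: [0.001, 0.297, 0.955, -0.0]
force: [-0.0, 0.3, -5.6]
grip_width: 0.399
```

Call:
drive_tool:
  rows:
    - [[0,0,-0.03,0,0,0],[0,0,-0.05,0,0,0],[0,0,-0.05,0,0,0]]

```text
time_s: 46.25
eef_pos: [450.4, -310.2, 184.1]
ee_rot: [0.001, 0.297, 0.955, -0.0]
force: [-0.2, 0.3, -5.5]
grip_width: 0.396
```

Call:
drive_tool:
  rows:
    - [[0,0,-0.03,0,0,0],[0,0,-0.03,0,0,0],[0,0,-0.03,0,0,0]]

```text
time_s: 46.62
eef_pos: [450.5, -310.3, 183.1]
ee_rot: [0.001, 0.297, 0.955, -0.001]
force: [-7.1, 4.9, 16.4]
grip_width: 0.396
```

Call:
drive_tool:
  rows:
    - [[0,0,0.005,0,0,0],[0,0,0.005,0,0,0],[0,0,0.1,0,0,0],[0,0,0.6,0,0,0],[0,0,1,0,0,0],[0,0,1,0,0,0]]
  fingers: 0.3

```text
time_s: 47.38
eef_pos: [450.9, -310.6, 286.5]
ee_rot: [0.004, 0.297, 0.955, -0.002]
force: [-0.3, -0.0, -0.0]
grip_width: 0.649
```

```bash
python3 - <<'E'
from h import *
c,im=snap('wrist','w42')
s=ctrl.sense();p,Rm=tool();print(p,Rm.round(3)[:,0],s['joints'].round(2),s['grip_width'],s['force'])
cc=wcam(off=(83.5,0,31.7))
for w in weights(cc,im,18): print(w)
cv2.imwrite('pics/z42.png',cv2.resize(im,(640,480)))
E
```

```text
[ 450.54507731 -310.2959205   284.30269875] [-0.824  0.567 -0.006] [-0.82  0.48  1.59  0.    1.07 -1.79] 0.6514467885199257 [ 0.2192213   0.11862278 -0.27020196]
(array([ 343,    0,   82,   39, 2091], dtype=int32), array([382.1,  16.3]), array([ 393.2, -168.4]), array([55.5, 18.7]), 67.3, [])
(array([372,  43,  26,  25, 511], dtype=int32), array([384.8,  55. ]), array([ 416.9, -179.6]), array([18. , 13.7]), 65.3, [])
(array([ 239,  120,   49,  120, 5163], dtype=int32), array([261.7, 178.6]), array([ 447.5, -309.3]), array([ 36.8, 104.7]), 53.3, [])
```

```bash
python3 - <<'E'
from h import *
goal((447.5,-309.3,12),(0,0,235),143.3,-36.7,.82)
goal((447.5,-309.3,12),(0,0,170),143.3,-36.7,.82)
E
```

```text
TCP goal [ 309.7 -206.6  172.3] shift [-1.4081  1.0368 -1.1198] turn [-0.3014 -0.4218 -0.0226]
TCP goal [ 347.8 -235.   128. ] shift [-1.027   0.7528 -1.5633] turn [-0.3014 -0.4218 -0.0226]
```

Call:
drive_tool:
  rows:
    - [[-0.1,0.08,0,-0.06,-0.085,-0.005],[-0.25,0.18,0,-0.12,-0.17,-0.01],[-0.4,0.3,0,-0.18,-0.25,-0.015],[-0.55,0.4,0,-0.24,-0.335,-0.02],[-0.7,0.5,-0.1,-0.3,-0.42,-0.023],[-0.8,0.6,-0.2,-0.301,-0.422,-0.023],[-0.8,0.6,-0.2,-0.301,-0.422,-0.023]]

```text
time_s: 48.3
eef_pos: [378.5, -249.5, 279.3]
ee_rot: [0.367, 0.295, 0.873, -0.123]
force: [-0.3, 0.2, -0.4]
grip_width: 0.646
```

```bash
python3 - <<'E'
from h import *
s=ctrl.sense();p,Rm=tool();print(p,Rm.round(3),s['joints'].round(2))
goal((447.5,-309.3,12),(0,0,235),143.3,-36.7,.82)
_,b=snap('scene','scene43');cv2.imwrite('pics/z43.png',cv2.resize(b[60:320,40:320],(646,600)))
E
```

```text
[ 378.49084433 -249.49536809  279.29959513] [[-0.556  0.606  0.568]
 [ 0.425  0.795 -0.432]
 [-0.714  0.001 -0.7  ]] [-0.87  0.24  2.05  1.16  0.17 -2.88]
TCP goal [ 309.7 -206.6  172.3] shift [-0.6875  0.4288 -1.0698] turn [-0.0102 -0.0119  0.007 ]
```

```bash
python3 - <<'E'
from h import *
goal((447.5,-309.3,82),(0,0,200),143.3)
E
```

```text
TCP goal [ 447.5 -309.3  282. ] shift [ 0.6926 -0.6016  0.029 ] turn [0.3024 0.4061 0.0124]
```

Call:
drive_tool:
  rows:
    - [[0.1,-0.1,0.05,0.06,0.08,0.002],[0.25,-0.2,0.03,0.12,0.16,0.005],[0.4,-0.35,0.03,0.18,0.24,0.007],[0.55,-0.5,0.03,0.24,0.325,0.01],[0.69,-0.6,0.03,0.302,0.406,0.012],[0.69,-0.6,0.03,0.302,0.406,0.012],[0.69,-0.6,0.03,0.302,0.406,0.012]]

```text
time_s: 49.22
eef_pos: [447.4, -309.4, 281.0]
ee_rot: [-0.0, 0.314, 0.949, -0.001]
force: [0.1, -0.4, 0.4]
grip_width: 0.648
```

```bash
python3 - <<'E'
from h import *
s=ctrl.sense();p,Rm=tool();print(p,Rm.round(3),s['joints'].round(2))
goal((447.5,-309.3,0),(0,0,181),143.3)
E
```

```text
[ 447.41431452 -309.41774268  280.9525894 ] [[-0.802  0.597 -0.001]
 [ 0.597  0.802 -0.001]
 [ 0.    -0.002 -1.   ]] [-0.82  0.48  1.6  -0.    1.06 -1.75]
TCP goal [ 447.5 -309.3  181. ] shift [ 9.000e-04  1.200e-03 -9.995e-01] turn [ 0.0006 -0.0008 -0.0005]
```

Call:
drive_tool:
  rows:
    - [[0,0,-0.5,0,0,0],[0,0,-0.9,0,0,0],[0,0,-1,0,0,0],[0,0,-1,0,0,0]]

```text
time_s: 49.72
eef_pos: [447.5, -309.5, 181.4]
ee_rot: [0.0, 0.314, 0.949, -0.001]
force: [0.5, -0.0, 0.3]
grip_width: 0.652
```

Call:
drive_tool:
  rows:
    - [[0,0,0,0,0,0],[0,0,0,0,0,0],[0,0,0,0,0,0],[0,0,0,0,0,0],[0,0,0,0,0,0],[0,0,0,0,0,0]]
  fingers: -0.6
  force: 100

```text
time_s: 50.48
eef_pos: [447.9, -309.9, 183.6]
ee_rot: [0.002, 0.314, 0.949, -0.002]
force: [-1.8, 1.8, 7.9]
grip_width: 0.386
```

Call:
drive_tool:
  rows:
    - [[0,0,0.15,0,0,0],[0,0,0.25,0,0,-0.1],[0,0,0.25,0,0,-0.21],[0,0,0.25,0,0,-0.32],[0,0,0.25,0,0,-0.43],[0,0,0.25,0,0,-0.54],[0,0,0.25,0,0,-0.65],[0,0,0.25,0,0,-0.76]]

```text
time_s: 51.48
eef_pos: [447.9, -309.8, 209.6]
ee_rot: [0.001, 0.795, 0.606, -0.003]
force: [0.8, -0.3, -6.0]
grip_width: 0.387
```

Call:
drive_tool:
  rows:
    - [[0,0,0,0,0,-0.11],[0,0,0,0,0,-0.22],[0,0,0,0,0,-0.33],[0,0,0,0,0,-0.35],[0,0,0,0,0,-0.35]]

```text
time_s: 52.1
eef_pos: [447.8, -309.8, 210.0]
ee_rot: [0.0, 0.929, 0.369, -0.003]
force: [-0.2, 0.5, -6.4]
grip_width: 0.391
```

```bash
python3 - <<'E'
from h import *
s=ctrl.sense();p,Rm=tool();print(p,Rm.round(3),s['joints'].round(2),s['force'],s['grip_width'])
goal((447.5,-309.3,0),(0,0,181),43)
c,im=snap('wrist','w44');cv2.imwrite('pics/z44.png',cv2.resize(im,(640,480)))
E
```

```text
[ 447.84287143 -309.75454666  210.02725411] [[ 0.728  0.686 -0.005]
 [ 0.686 -0.728 -0.002]
 [-0.005 -0.001 -1.   ]] [-0.82  0.59  1.65 -0.01  0.91 -0.  ] [-0.15187569  0.45031498 -6.4405398 ] 0.39116577478831843
TCP goal [ 447.5 -309.3  181. ] shift [-0.0034  0.0045 -0.2903] turn [ 0.0015 -0.003  -0.0034]
```

Call:
drive_tool:
  rows:
    - [[-0.003,0.005,-0.15,0.0015,-0.003,-0.003],[-0.003,0.005,-0.25,0.0015,-0.003,-0.003],[-0.003,0.005,-0.262,0.0015,-0.003,-0.003],[-0.003,0.005,-0.262,0.0015,-0.003,-0.003],[-0.003,0.005,-0.262,0.0015,-0.003,-0.003]]

```text
time_s: 52.78
eef_pos: [447.4, -309.1, 183.6]
ee_rot: [-0.001, 0.93, 0.367, -0.0]
force: [-3.4, 4.2, 4.3]
grip_width: 0.383
```

Call:
drive_tool:
  rows:
    - [[0,0,-0.015,0,0,0],[0,0,-0.015,0,0,0],[0,0,-0.015,0,0,0]]

```text
time_s: 53.15
eef_pos: [447.5, -309.1, 183.6]
ee_rot: [-0.001, 0.93, 0.367, -0.0]
force: [-7.5, 6.6, 18.9]
grip_width: 0.383
```

Release, rise, then tilt towards the thick side (heading −137°).

Call:
drive_tool:
  rows:
    - [[0,0,0.01,0,0,0],[0,0,0.01,0,0,0],[0,0,0.1,0,0,0],[0,0,0.6,0,0,0],[0,0,0.9,0,0,0],[0,0,0.9,0,0,0]]
  fingers: 0.3

```text
time_s: 53.9
eef_pos: [447.8, -309.4, 276.2]
ee_rot: [0.002, 0.93, 0.367, 0.001]
force: [-0.1, -0.2, 0.6]
grip_width: 0.65
```

```bash
python3 - <<'E'
from h import *
c,im=snap('wrist','w45')
cc=wcam(off=(83.5,0,31.7))
for w in weights(cc,im,18): print(w)
P=(447.5,-309.3,12)
goal(P,(0,0,250),43,-137,.4)
goal(P,(0,0,235),43,-137,.82)
goal(P,(0,0,170),43,-137,.82)
cv2.imwrite('pics/z45.png',cv2.resize(im,(640,480)))
E
```

```text
(array([  40,   85,   72,   72, 1809], dtype=int32), array([ 72.3, 120.8]), array([ 395.7, -168. ]), array([51. , 28.4]), 66.8, [(np.int32(26), array([ 98.2, 139.9]))])
(array([ 88,  92,  34,  29, 519], dtype=int32), array([103.6, 107.2]), array([ 416.4, -178.1]), array([17. , 21.6]), 66.8, [])
(array([  0, 115,  52,  68, 973], dtype=int32), array([ 18.3, 157.6]), array([ 342.5, -146.5]), array([51.2, 25.5]), 72.8, [])
(array([ 26, 117,  24,  22, 415], dtype=int32), array([ 37.7, 127.6]), array([ 370.6, -150.2]), array([15.6, 17.5]), 43.1, [])
(array([ 237,  128,   47,  123, 5486], dtype=int32), array([259.7, 188.5]), array([ 446. , -308.6]), array([105.2,  37.1]), 42.2, [])
TCP goal [ 518.7 -242.9  242.3] shift [ 0.7119  0.6618 -0.3214] turn [-0.1734  0.1863 -0.0011]
TCP goal [ 573.2 -192.1  172.3] shift [ 1.2565  1.1697 -1.0209] turn [-0.3559  0.3817 -0.0011]
TCP goal [ 538.4 -224.5  128. ] shift [ 0.9089  0.8455 -1.4643] turn [-0.3559  0.3817 -0.0011]
```

```bash
python3 - <<'E'
from h import *
cc=wcam(off=(83.5,0,31.7))
print(toz(cc,[(352,47),(380,80),(478,0),(395,0)],20)[:,:2].round(0))
im=cv2.imread('pics/scene43.png');c=viewer.calibration('scene')
h=cv2.cvtColor(im,cv2.COLOR_BGR2HSV);m=((h[...,0]>105)&(h[...,0]<125)&(h[...,1]>150)).astype(np.uint8)*255
for i,q,ce,mm in comps(m,100): print(q,toz(c,[(q[0],q[1]),(q[0]+q[2],q[1]+q[3]),ce],13).round(0)[:,:2])
E
```

```text
[[ 568. -281.]
 [ 568. -312.]
 [ 643. -320.]
 [ 606. -280.]]
[    0     0   117   119 11177] [[-4582. -2767.]
 [ -191.  -515.]
 [-1299. -1092.]]
[  0  77  14  34 215] [[ -912. -1271.]
 [ -358.  -986.]
 [ -552. -1106.]]
[138 230  22  31 484] [[ 568. -333.]
 [ 691. -267.]
 [ 631. -299.]]
```

Call:
drive_tool:
  rows:
    - [[0.24,0.22,0,-0.06,0.065,0],[0.48,0.44,-0.1,-0.12,0.13,0],[0.71,0.66,-0.3,-0.173,0.186,0],[0.71,0.66,-0.3,-0.173,0.186,0]]

```text
time_s: 54.45
eef_pos: [519.1, -241.3, 241.7]
ee_rot: [0.071, 0.911, 0.362, -0.186]
force: [-0.4, 0.2, 0.7]
grip_width: 0.657
```

```bash
python3 - <<'E'
from h import *
s=ctrl.sense();p,Rm=tool();print(p,s['joints'].round(2))
P=(447.0,-309.0,12)
goal(P,(0,0,235),43,-137,.82)
goal(P,(0,0,170),43,-137,.82)
E
```

```text
[ 519.12511956 -241.32945392  241.70632691] [-0.58  0.62  1.5  -0.43  1.16  0.43]
TCP goal [ 572.7 -191.8  172.3] shift [ 0.5354  0.4951 -0.6938] turn [-0.1852  0.1928 -0.0024]
TCP goal [ 537.9 -224.2  128. ] shift [ 0.1878  0.171  -1.1373] turn [-0.1852  0.1928 -0.0024]
```

Joints are healthy. Continue.

Call:
drive_tool:
  rows:
    - [[0.2,0.2,-0.2,-0.06,0.063,0],[0.4,0.4,-0.4,-0.12,0.126,-0.001],[0.535,0.495,-0.69,-0.185,0.193,-0.002],[0.535,0.495,-0.69,-0.185,0.193,-0.002],[0.535,0.495,-0.69,-0.185,0.193,-0.002]]

```text
time_s: 55.08
eef_pos: [572.1, -193.0, 173.9]
ee_rot: [0.145, 0.854, 0.336, -0.369]
force: [-0.1, -0.1, 0.3]
grip_width: 0.65
```

```bash
python3 - <<'E'
from h import *
s=ctrl.sense();p,Rm=tool();print(p,s['joints'].round(2))
P=(447.0,-309.0,12)
goal(P,(0,0,170),43,-137,.82)
c,im=snap('wrist','w46');_,b=snap('scene','scene46');cv2.imwrite('pics/z46.png',np.hstack([cv2.resize(im,(400,300)),cv2.resize(b[120:280,60:273],(400,300))]))
E
```

```text
[ 572.14957221 -192.9829802   173.85260892] [-0.43  0.84  1.37 -0.75  1.39  0.71]
TCP goal [ 537.9 -224.2  128. ] shift [-0.3425 -0.3125 -0.4588] turn [-0.0017  0.0015  0.0005]
```

Call:
drive_tool:
  rows:
    - [[-0.17,-0.155,-0.23,0,0,0],[-0.3,-0.28,-0.4,-0.001,0.001,0],[-0.342,-0.312,-0.455,-0.001,0.001,0],[-0.342,-0.312,-0.455,-0.001,0.001,0],[-0.342,-0.312,-0.455,-0.001,0.001,0]]

```text
time_s: 55.8
eef_pos: [538.6, -224.0, 129.9]
ee_rot: [0.147, 0.854, 0.335, -0.37]
force: [0.5, 0.5, -0.1]
grip_width: 0.651
```

```bash
python3 - <<'E'
from h import *
s=ctrl.sense();p,Rm=tool();print(p,s['joints'].round(2),s['force'])
c,im=snap('wrist','w47');_,b=snap('scene','scene47');cv2.imwrite('pics/z47.png',np.hstack([cv2.resize(im,(400,300)),cv2.resize(b[140:260,100:260],(400,300),interpolation=2)]))
E
```

```text
[ 538.56070354 -224.00788526  129.89854406] [-0.5   0.87  1.45 -0.81  1.27  0.76] [ 0.54160724  0.48142746 -0.05492754]
```

Call:
drive_tool:
  rows:
    - [[0,0,0,0,0,0],[0,0,0,0,0,0],[0,0,0,0,0,0],[0,0,0,0,0,0],[0,0,0,0,0,0],[0,0,0,0,0,0]]
  fingers: -0.6
  force: 115

```text
time_s: 56.65
eef_pos: [538.9, -223.5, 130.4]
ee_rot: [0.147, 0.854, 0.336, -0.37]
force: [1.8, 5.3, 5.5]
grip_width: 0.384
```

Call:
drive_tool:
  rows:
    - [[0,0,0.2,0,0,0],[0,0,0.6,0,0,0],[0,0,0.8,0,0,0],[0,0,0.8,0,0,0]]

```text
time_s: 57.15
eef_pos: [539.0, -223.6, 211.5]
ee_rot: [0.148, 0.854, 0.335, -0.369]
force: [0.6, 0.3, -6.8]
grip_width: 0.382
```

```bash
python3 - <<'E'
from h import *
s=ctrl.sense();p,Rm=tool();print(p,s['joints'].round(2),s['force'],s['grip_width'])
P=(447.0,-309.0,95)
goal(P,(0,0,170),43,-137,.4)
goal(P,(0,0,170),43)
goal(P,(0,0,170),43,43,.87)
c,im=snap('wrist','w48');_,b=snap('scene','scene48');cv2.imwrite('pics/z48.png',np.hstack([cv2.resize(im,(400,300)),cv2.resize(b[120:240,100:260],(400,300),interpolation=2)]))
E
```

```text
[ 539.04899717 -223.5521174   211.53246849] [-0.5   0.74  1.44 -0.79  1.37  0.66] [ 0.6109993   0.32180132 -6.78248447] 0.381855720625201
TCP goal [ 495.4 -263.9  251.6] shift [-0.4363 -0.403   0.4005] turn [ 0.1838 -0.1919  0.0008]
TCP goal [ 447. -309.  265.] shift [-0.9205 -0.8545  0.5347] turn [ 0.3573 -0.3782  0.0015]
TCP goal [ 352.  -397.6  204.6] shift [-1.8708 -1.7406 -0.0691] turn [ 0.7345 -0.7837  0.0031]
```

Call:
drive_tool:
  rows:
    - [[-0.2,-0.18,0.2,0.075,-0.079,0],[-0.4,-0.37,0.38,0.15,-0.158,0.001],[-0.6,-0.55,0.47,0.225,-0.237,0.001],[-0.77,-0.72,0.52,0.3,-0.315,0.001],[-0.92,-0.85,0.535,0.357,-0.378,0.001],[-0.92,-0.85,0.535,0.357,-0.378,0.001]]

```text
time_s: 58.0
eef_pos: [445.5, -309.1, 261.6]
ee_rot: [-0.002, 0.93, 0.366, -0.003]
force: [-0.7, 0.3, -6.0]
grip_width: 0.387
```

```bash
python3 - <<'E'
from h import *
s=ctrl.sense();p,Rm=tool();print(p,s['joints'].round(2),s['force'],s['grip_width'])
P=(447.0,-309.0,95)
goal(P,(0,0,170),43,43,.45)
goal(P,(0,0,170),43,43,.87)
E
```

```text
[ 445.53696281 -309.10475808  261.57800123] [-0.82  0.51  1.62 -0.    1.02  0.  ] [-0.68822411  0.28788144 -6.01899032] 0.3871401146354095
TCP goal [ 392.9 -359.4  248.1] shift [-0.5262 -0.5033 -0.135 ] turn [ 0.194  -0.214  -0.0007]
TCP goal [ 352.  -397.6  204.6] shift [-0.9357 -0.8851 -0.5696] turn [ 0.3765 -0.4094 -0.0015]
```

Call:
drive_tool:
  rows:
    - [[-0.22,-0.2,0,0.075,-0.082,0],[-0.42,-0.4,-0.08,0.15,-0.165,0],[-0.6,-0.57,-0.2,0.225,-0.247,-0.001],[-0.78,-0.74,-0.36,0.3,-0.328,-0.001],[-0.936,-0.885,-0.57,0.376,-0.409,-0.0015],[-0.936,-0.885,-0.57,0.376,-0.409,-0.0015],[-0.936,-0.885,-0.57,0.376,-0.409,-0.0015]]

```text
time_s: 58.88
eef_pos: [352.9, -396.9, 204.7]
ee_rot: [-0.155, 0.845, 0.333, 0.389]
force: [0.4, 0.0, -6.5]
grip_width: 0.385
```

```bash
python3 - <<'E'
from h import *
s=ctrl.sense();p,Rm=tool();print(p,s['joints'].round(2),s['force'],s['grip_width'])
P=(447.0,-309.0,60)
goal(P,(0,0,170),43,43,.87)
c,im=snap('wrist','w49');_,b=snap('scene','scene49');_,a=snap('side','side49');cv2.imwrite('pics/z49.png',np.hstack([cv2.resize(im,(400,300)),cv2.resize(b[120:240,100:260],(400,300),interpolation=2)]))
cv2.imwrite('pics/z49a.png',cv2.resize(a[60:210,220:420],(800,600),interpolation=2))
E
```

```text
[ 352.85027579 -396.90751762  204.68026222] [-1.18  0.63  1.69  0.82  1.33 -0.78] [ 0.40378909  0.04487463 -6.49458781] 0.38460241935716044
TCP goal [ 352.  -397.6  169.6] shift [-0.0088 -0.0071 -0.3506] turn [ 0.0015 -0.0033 -0.0015]
```

Call:
drive_tool:
  rows:
    - [[-0.009,-0.007,-0.2,0.0015,-0.003,-0.0015],[-0.009,-0.007,-0.37,0.0015,-0.003,-0.0015],[-0.009,-0.007,-0.37,0.0015,-0.003,-0.0015],[-0.009,-0.007,-0.37,0.0015,-0.003,-0.0015]]

```text
time_s: 59.52
eef_pos: [352.0, -397.7, 168.3]
ee_rot: [-0.154, 0.843, 0.332, 0.393]
force: [-0.3, -0.4, -5.6]
grip_width: 0.383
```

Call:
drive_tool:
  rows:
    - [[0,0,-0.03,0,0,0],[0,0,-0.05,0,0,0],[0,0,-0.05,0,0,0]]

```text
time_s: 59.9
eef_pos: [351.9, -397.7, 163.2]
ee_rot: [-0.154, 0.843, 0.332, 0.393]
force: [-0.4, -0.1, -5.4]
grip_width: 0.387
```

Call:
drive_tool:
  rows:
    - [[0,0,-0.03,0,0,0],[0,0,-0.04,0,0,0],[0,0,-0.04,0,0,0]]

```text
time_s: 60.28
eef_pos: [352.0, -398.0, 160.5]
ee_rot: [-0.154, 0.843, 0.333, 0.394]
force: [-5.0, -0.2, 9.4]
grip_width: 0.385
```

```bash
python3 - <<'E'
from h import *
_,b=snap('scene','scene50');_,a=snap('side','side50');cv2.imwrite('pics/z50.png',np.hstack([cv2.resize(a[90:165,260:360],(400,300),interpolation=2),cv2.resize(b[140:230,100:220],(400,300),interpolation=2)]))
E
```

Call:
drive_tool:
  rows:
    - [[0,0,0.01,0,0,0],[0,0,0.01,0,0,0],[0,0,0.01,0,0,0],[0,0,0.01,0,0,0]]
  fingers: 0.3

```text
time_s: 60.88
eef_pos: [352.0, -398.0, 161.5]
ee_rot: [-0.154, 0.843, 0.333, 0.394]
force: [0.7, 1.1, -0.9]
grip_width: 0.646
```

```bash
python3 - <<'E'
from h import *
s=ctrl.sense();print(s['eef_pos'],s['force'],s['grip_width'])
c,im=snap('wrist','w51');_,b=snap('scene','scene51');cv2.imwrite('pics/z51.png',np.hstack([cv2.resize(im,(400,300),interpolation=2),cv2.resize(b[140:230,100:220],(400,300),interpolation=2)]))
E
```

```text
[ 351.99611164 -398.01104294  161.52572927] [ 0.72929877  1.11926487 -0.86495483] 0.645676104653568
```

Call:
drive_tool:
  rows:
    - [[0,0,0.1,0,0,0],[0,0,0.4,0,0,0],[-0.1,-0.1,0.8,0,0,0],[-0.1,-0.1,0.8,0,0,0]]

```text
time_s: 61.48
eef_pos: [341.8, -408.9, 244.5]
ee_rot: [-0.151, 0.843, 0.334, 0.394]
force: [0.3, 0.5, -0.9]
grip_width: 0.651
```

```bash
python3 - <<'E'
from h import *
s=ctrl.sense();print(s['eef_pos'],s['force'],s['grip_width'])
goal((447,-309,100),(0,0,180),43)
c,im=snap('wrist','w52');_,b=snap('scene','scene52');cv2.imwrite('pics/z52.png',np.hstack([cv2.resize(im,(400,300),interpolation=2),cv2.resize(b[140:230,100:220],(400,300),interpolation=2)]))
E
```

```text
[ 341.8208327  -408.85890673  244.54534072] [ 0.29555321  0.51705342 -0.8899041 ] 0.6512270815115863
TCP goal [ 447. -309.  280.] shift [1.0518 0.9986 0.3545] turn [-0.3749  0.4097 -0.002 ]
```

Call:
drive_tool:
  rows:
    - [[0.1,0.1,0.1,-0.075,0.082,0],[0.2,0.2,0.2,-0.15,0.164,0],[0.35,0.35,0.26,-0.225,0.246,-0.001],[0.5,0.5,0.26,-0.3,0.328,-0.001],[0.58,0.6,0.26,-0.375,0.41,-0.002],[0.58,0.6,0.26,-0.375,0.41,-0.002],[0.58,0.6,0.26,-0.375,0.41,-0.002]]

```text
time_s: 62.45
eef_pos: [399.7, -348.0, 267.0]
ee_rot: [-0.003, 0.931, 0.365, 0.001]
force: [0.2, -0.7, 0.4]
grip_width: 0.652
```

```bash
python3 - <<'E'
from h import *
c,im=snap('wrist','w53')
s=ctrl.sense();p,Rm=tool();print(p,Rm.round(3),s['joints'].round(2))
cc=wcam(off=(83.5,0,31.7))
for w in weights(cc,im,18): print(w)
cv2.imwrite('pics/z53.png',cv2.resize(im,(640,480)))
E
```

```text
[ 399.5031569  -348.2449524   267.15710854] [[ 0.734  0.679 -0.001]
 [ 0.679 -0.734  0.007]
 [ 0.004 -0.005 -1.   ]] [-0.94  0.47  1.65  0.    1.02 -0.12]
(array([  22,    0,   81,   73, 2812], dtype=int32), array([64.4, 34.4]), array([ 395.2, -171.5]), array([52.5, 26.8]), 66.6, [])
(array([ 78,   0,  37,  32, 819], dtype=int32), array([95.8, 13.9]), array([ 419.2, -181. ]), array([18.4, 19.6]), 65.1, [])
(array([  4,  20,  27,  28, 587], dtype=int32), array([16.8, 33.3]), array([ 373.2, -148.7]), array([16.5, 16.7]), 33.9, [])
(array([  0,  72,  45,  33, 872], dtype=int32), array([16.8, 91.1]), array([ 340.6, -169.9]), array([21.4, 29.9]), 26.6, [])
(array([ 244,  128,   52,  122, 5535], dtype=int32), array([269.4, 188.2]), array([ 405.3, -348.8]), array([100.7,  37.6]), 42.9, [(np.int32(205), array([269.6, 149.6]))])
```

```bash
python3 - <<'E'
from h import *
cc=wcam(off=(83.5,0,31.7))
m,d=wend(cc,(269.8,249.6),(269.9,132.5))
goal((m[0],m[1],0),(0,0,178.5),42.9)
E
```

```text
thin [ 366.7 -385.7   14. ] thick [ 440.6 -316.    26. ] len 101.6 ctr [ 403.7 -350.9] thickdir 43.33
TCP goal [ 403.7 -350.9  178.5] shift [ 0.0419 -0.0262 -0.8866] turn [-0.0042 -0.0004  0.0017]
```

Call:
drive_tool:
  rows:
    - [[0.042,-0.024,-0.3,-0.004,0,0.001],[0.042,-0.024,-0.7,-0.004,0,0.001],[0.042,-0.024,-0.888,-0.004,0,0.001],[0.042,-0.024,-0.888,-0.004,0,0.001],[0.042,-0.024,-0.888,-0.004,0,0.001]]

```text
time_s: 63.12
eef_pos: [403.6, -351.2, 179.1]
ee_rot: [0.0, 0.931, 0.365, 0.0]
force: [0.7, 0.3, 0.7]
grip_width: 0.65
```

Call:
drive_tool:
  rows:
    - [[0,0,0,0,0,0],[0,0,0,0,0,0],[0,0,0,0,0,0],[0,0,0,0,0,0],[0,0,0,0,0,0],[0,0,0,0,0,0]]
  fingers: -0.6
  force: 110

```text
time_s: 63.88
eef_pos: [403.7, -351.5, 180.7]
ee_rot: [0.001, 0.931, 0.365, 0.001]
force: [-2.9, 1.7, 9.5]
grip_width: 0.387
```

Call:
drive_tool:
  rows:
    - [[0,0,0.2,0,0,0],[0,0,0.7,0,0,0],[0,0,1,0,0,0],[0,0,1,0,0,0],[0,0,1,0,0,0]]

```text
time_s: 64.5
eef_pos: [403.4, -351.1, 279.1]
ee_rot: [-0.0, 0.931, 0.365, 0.0]
force: [-0.4, -0.6, -6.3]
grip_width: 0.389
```

```bash
python3 - <<'E'
from h import *
c,im=snap('wrist','w54')
s=ctrl.sense();p,Rm=tool();print(p,s['grip_width'],Rm.round(4),s['force'])
cv2.imwrite('pics/z54.png',cv2.resize(im[120:370,150:370],(528,600),interpolation=2))
_,b=snap('scene','scene54');cv2.imwrite('pics/z54b.png',cv2.resize(b,(640,480)))
E
```

```text
[ 403.41022889 -351.14270858  278.88410733] 0.38780030413683614 [[ 7.339e-01  6.793e-01 -3.000e-04]
 [ 6.793e-01 -7.339e-01  1.400e-03]
 [ 7.000e-04 -1.200e-03 -1.000e+00]] [-0.05262848  0.43871205 -6.20833097]
```

```bash
python3 - <<'E'
from h import *
c=wcam(off=(83.5,0,31.7))
held(c,(262.5,327.5),(262.1,165),180.7)
E
```

```text
tool thin [-50.    0.2 166.7] thick [ 50.6   0.  154.7] len [100.6  -0.2] ctr [0.27 0.13]
```

Call:
drive_tool:
  rows:
    - [[0.2,0.4,0.1,0,0,0.1],[0.5,0.91,0.14,0,0,0.135]]

```text
time_s: 64.85
eef_pos: [453.6, -259.8, 292.0]
ee_rot: [-0.001, 0.887, 0.461, -0.0]
force: [1.5, 0.1, -7.0]
grip_width: 0.386
```

Call:
drive_tool:
  rows:
    - [[0.25,0.45,0.1,0,0,0.1],[0.5,0.91,0.14,0,0,0.135]]

```text
time_s: 65.1
eef_pos: [504.2, -167.2, 305.3]
ee_rot: [-0.002, 0.833, 0.554, -0.001]
force: [1.8, -0.9, -6.4]
grip_width: 0.386
```

Call:
drive_tool:
  rows:
    - [[0.25,0.45,0.1,0,0,0.1],[0.5,0.91,0.14,0,0,0.135],[0.5,0.91,0.14,0,0,0.135],[0.5,0.91,0.14,0,0,0.135]]

```text
time_s: 65.6
eef_pos: [554.0, -76.4, 318.1]
ee_rot: [-0.003, 0.769, 0.639, -0.002]
force: [0.2, -0.3, -6.4]
grip_width: 0.382
```

```bash
python3 - <<'E'
from h import *
c,im=snap('wrist','w55')
s=ctrl.sense();p,Rm=tool();print(p,s['grip_width'],Rm.round(4),s['force'])
darks(wcam(off=(83.5,0,31.7)),im,6)
cv2.imwrite('pics/z55.png',cv2.resize(im,(640,480)))
E
```

```text
[553.89801308 -76.90461985 318.33478308] 0.38848855210739475 [[ 0.1846  0.9828 -0.0054]
 [ 0.9828 -0.1846  0.0022]
 [ 0.0011 -0.0057 -1.    ]] [ 0.1871089  -1.02598787 -6.18528354]
[167  36  14  15 159] [173.9  42.8] [499.1  52.7   6. ]
[353  37  14  15 162] [359.   43.9] [655.6  22.4   6. ]
[231  72  71  24 393] [266.5  81. ] [572.    7.5   6. ]
[206 113  17  16 210] [213.9 120.3] [517.4 -17.4   6. ]
[239 143  51  12 116] [266.  149.3] [560.3 -53.3   6. ]
[179 169  12  12 106] [184.6 174.5] [476.3 -63.5   6. ]
[340 170  12  12 108] [345.7 175.7] [633.3 -94.    6. ]
[248 178  29  25 558] [261.9 190. ] [548.8 -93.6   6. ]
[ 77 249  25  23 237] [ 92.2 257.6] [ 350.3 -137.3    6. ]
```

```bash
python3 - <<'E'
from h import *
c=wcam(off=(83.5,0,31.7))
px=np.array([(248,121),(415,122),(412,180),(250,179.5)])/1.25
P=toz(c,px,56);print(P.round(1),P.mean(0).round(1));print([np.linalg.norm(P[i]-P[(i+1)%4]).round(1) for i in range(4)])
t=(566.0,-20.3)
goal((t[0],t[1],56),(.27,.13,180.7),79.1)
E
```

```text
[[519.4   5.6  56. ]
 [617.5 -13.4  56. ]
 [611.8 -47.9  56. ]
 [511.6 -28.9  56. ]] [565.1 -21.2  56. ]
[np.float64(99.9), np.float64(35.0), np.float64(102.0), np.float64(35.3)]
TCP goal [565.8 -20.5 236.7] shift [ 0.1192  0.5636 -0.8163] turn [-0.0014 -0.0034 -0.0029]
```

Call:
drive_tool:
  rows:
    - [[0.06,0.3,0,-0.001,-0.003,-0.003],[0.118,0.562,-0.2,-0.001,-0.003,-0.003],[0.118,0.562,-0.6,-0.001,-0.003,-0.003],[0.118,0.562,-0.75,-0.001,-0.003,-0.003],[0.118,0.562,-0.75,-0.001,-0.003,-0.003],[0.118,0.562,-0.75,-0.001,-0.003,-0.003]]

```text
time_s: 66.4
eef_pos: [566.1, -21.3, 244.7]
ee_rot: [0.0, 0.771, 0.636, 0.001]
force: [0.5, -0.2, -6.5]
grip_width: 0.384
```

```bash
python3 - <<'E'
from h import *
c,im=snap('wrist','w56');_,b=snap('scene','scene56')
s=ctrl.sense();print(s['eef_pos'],s['force'])
goal((565.9,-20.4,56),(.27,.13,180.7),79.1)
cv2.imwrite('pics/z56.png',np.hstack([cv2.resize(im,(400,300)),cv2.resize(b[140:260,180:340],(400,300),interpolation=2)]))
E
```

```text
[565.95792027 -21.03616542 244.63635084] [-0.44862285 -0.15576768 -4.92956524]
TCP goal [565.7 -20.6 236.7] shift [-0.0024  0.004  -0.0794] turn [-0.      0.001   0.0004]
```

Call:
drive_tool:
  rows:
    - [[-0.002,0.004,-0.05,0,0.001,0],[-0.002,0.004,-0.073,0,0.001,0],[-0.002,0.004,-0.073,0,0.001,0],[-0.002,0.004,-0.073,0,0.001,0]]

```text
time_s: 67.0
eef_pos: [565.8, -20.6, 237.4]
ee_rot: [-0.0, 0.771, 0.637, 0.0]
force: [0.2, 0.9, -6.2]
grip_width: 0.384
```

Call:
drive_tool:
  rows:
    - [[0,0,-0.012,0,0,0],[0,0,-0.012,0,0,0],[0,0,-0.012,0,0,0]]

```text
time_s: 67.38
eef_pos: [565.9, -20.6, 236.8]
ee_rot: [0.0, 0.771, 0.637, 0.0]
force: [-2.6, 0.9, 4.0]
grip_width: 0.385
```

Contact at the predicted height. Release.

Call:
drive_tool:
  rows:
    - [[0,0,0.002,0,0,0],[0,0,0.002,0,0,0],[0,0,0.002,0,0,0],[0,0,0.4,0,0,0],[-0.1,-0.3,0.8,0,0,0],[-0.1,-0.5,0.8,0,0,0],[-0.1,-0.5,0.8,0,0,0]]
  fingers: 0.2

```text
time_s: 68.25
eef_pos: [555.8, -71.6, 316.0]
ee_rot: [-0.0, 0.772, 0.636, 0.0]
force: [-0.1, 0.4, 0.1]
grip_width: 0.6
```

```bash
python3 - <<'E'
from h import *
c,im=snap('wrist','w57');_,b=snap('scene','scene57');_,a=snap('side','side57')
s=ctrl.sense();print(s['eef_pos'],s['force'],s['grip_width'])
darks(wcam(off=(83.5,0,31.7)),im,6)
cv2.imwrite('pics/z57.png',cv2.resize(im,(640,480)))
cv2.imwrite('pics/z57b.png',np.hstack([cv2.resize(a[130:230,180:313],(400,300),interpolation=2),cv2.resize(b[140:260,180:340],(400,300),interpolation=2)]))
E
```

```text
[555.85592564 -70.09224901 315.58689537] [ 0.10678777  0.18319367 -0.49675849] 0.5993856958225953
[348  41  14  15 162] [354.5  48.3] [654.5  25.4   6. ]
[163  42  13  15 157] [169.   48.9] [498.3  55.1   6. ]
[253  59  19  22 323] [262.1  69.5] [573.5  23.9   6. ]
[289  76   9  26  76] [291.9  93.2] [596.1  -0.7   6. ]
[287 103   3  50  71] [287.8 128.2] [587.4 -30.6   6. ]
[202 119  17  17 215] [209.7 127.1] [516.2 -15.9   6. ]
[176 175  12  11 106] [181.5 180.1] [476.1 -60.9   6. ]
[337 175  12  11 106] [342.8 179.8] [632.6 -90.8   6. ]
[ 78 255  22  23 210] [ 90.6 264.5] [ 351. -136.    6.]
```

```bash
python3 - <<'E'
from h import *
c=wcam(off=(83.5,0,31.7))
a=toz(c,(262.8,192.8),70)[0];b=toz(c,(262.8,49.6),82)[0];print(a,b,(a+b)/2,np.linalg.norm((b-a)[:2]),np.degrees(np.arctan2(*(b-a)[1::-1])))
E
```

```text
[556.88437468 -65.98333544  70.        ] [575.64932831  31.8150085   82.        ] [566.2668515  -17.08416347  76.        ] 99.58232554667102 79.13844070913532
```

Call:
drive_tool:
  rows:
    - [[-0.1,0.4,0,0,0,-0.02],[-0.24,0.94,0,0,0,-0.02]]
  fingers: 0.3

```text
time_s: 68.65
eef_pos: [531.6, 25.1, 314.6]
ee_rot: [-0.001, 0.781, 0.624, -0.001]
force: [0.4, 1.0, -0.2]
grip_width: 0.65
```

Call:
drive_tool:
  rows:
    - [[-0.1,0.5,0,0,0,-0.02],[-0.24,0.94,0,0,0,-0.02]]

```text
time_s: 68.9
eef_pos: [506.8, 121.5, 313.8]
ee_rot: [-0.002, 0.791, 0.612, -0.001]
force: [0.5, -0.3, 0.5]
grip_width: 0.65
```

Call:
drive_tool:
  rows:
    - [[-0.1,0.5,0,0,0,-0.02],[-0.24,0.93,-0.35,0,0,-0.02],[-0.24,0.93,-0.45,0,0,-0.02],[-0.24,0.93,-0.45,0,0,-0.02]]

```text
time_s: 69.4
eef_pos: [482.7, 214.7, 268.1]
ee_rot: [-0.002, 0.8, 0.6, -0.002]
force: [-0.0, -0.4, -0.5]
grip_width: 0.654
```

```bash
python3 - <<'E'
from h import *
c,im=snap('wrist','w58')
s=ctrl.sense();p,Rm=tool();print(p,Rm.round(3),s['joints'].round(2))
cc=wcam(off=(83.5,0,31.7))
for w in weights(cc,im,18): print(w)
cv2.imwrite('pics/z58.png',cv2.resize(im,(640,480)))
E
```

```text
[483.08804494 214.21453286 268.90691952] [[ 0.282  0.96  -0.004]
 [ 0.96  -0.282  0.001]
 [ 0.    -0.004 -1.   ]] [0.2  0.47 1.66 0.   1.02 0.48]
(array([ 244,  110,   50,  132, 6084], dtype=int32), array([267.3, 173.1]), array([489.9, 225.1]), array([107.5,  37.2]), 72.5, [(np.int32(158), array([266.5, 228. ]))])
```

```bash
python3 - <<'E'
from h import *
cc=wcam(off=(83.5,0,31.7))
m,d=wend(cc,(268.5,111.2),(266.5,241.6))
goal((m[0],m[1],0),(0,0,178.5),73)
print(toz(cc,(165,275),30))
E
```

```text
thin [504.8 275.2  14. ] thick [475.2 178.   26. ] len 101.6 ctr [490.  226.6] thickdir -106.97
TCP goal [490.  226.6 178.5] shift [ 0.069   0.1241 -0.9041] turn [-0.001  -0.0025 -0.0072]
[[386.10037675 173.59343387  30.        ]]
```

Call:
drive_tool:
  rows:
    - [[0.069,0.124,-0.3,-0.001,-0.002,-0.007],[0.069,0.124,-0.7,-0.001,-0.002,-0.007],[0.069,0.124,-0.7,-0.001,-0.002,-0.007]]

```text
time_s: 69.82
eef_pos: [490.0, 225.7, 197.7]
ee_rot: [-0.001, 0.804, 0.594, -0.002]
force: [-0.3, -0.2, 0.1]
grip_width: 0.647
```

```bash
python3 - <<'E'
from h import *
c,im=snap('wrist','w59')
cv2.imwrite('pics/z59.png',cv2.resize(im,(640,480)));p,_=tool();print(p)
E
```

```text
[490.52300585 225.93058665 199.43139738]
```

Call:
drive_tool:
  rows:
    - [[-0.003,0.006,-0.15,0,0,0],[-0.003,0.006,-0.208,0,0,0],[-0.003,0.006,-0.208,0,0,0],[-0.003,0.006,-0.208,0,0,0]]

```text
time_s: 70.38
eef_pos: [490.3, 226.6, 179.0]
ee_rot: [-0.0, 0.804, 0.594, -0.0]
force: [0.4, -0.3, -0.2]
grip_width: 0.648
```

Call:
drive_tool:
  rows:
    - [[0,0,0,0,0,0],[0,0,0,0,0,0],[0,0,0,0,0,0],[0,0,0,0,0,0],[0,0,0,0,0,0],[0,0,0,0,0,0]]
  fingers: -0.6
  force: 110

```text
time_s: 71.12
eef_pos: [490.4, 226.7, 180.0]
ee_rot: [-0.0, 0.804, 0.595, -0.0]
force: [-2.8, -0.5, 9.1]
grip_width: 0.391
```

Call:
drive_tool:
  rows:
    - [[0,0,0.2,0,0,0],[0,0,0.7,0,0,0],[0,0,1,0,0,0],[0,0,1,0,0,0],[0,0,1,0,0,0]]

```text
time_s: 71.75
eef_pos: [489.9, 226.6, 278.1]
ee_rot: [-0.001, 0.804, 0.595, -0.001]
force: [-0.6, -0.1, -5.6]
grip_width: 0.39
```

```bash
python3 - <<'E'
from h import *
c,im=snap('wrist','w60')
s=ctrl.sense();p,Rm=tool();print(p,s['grip_width'],Rm.round(4),s['force'])
cv2.imwrite('pics/z60.png',cv2.resize(im[120:370,150:370],(528,600),interpolation=2))
E
```

```text
[489.92741401 226.58066926 277.95360539] 0.38587880911957234 [[ 2.931e-01  9.561e-01 -3.700e-03]
 [ 9.561e-01 -2.931e-01 -7.000e-04]
 [-1.800e-03 -3.300e-03 -1.000e+00]] [-0.35063287 -0.32530358 -5.32097633]
```

Call:
drive_tool:
  rows:
    - [[0,0,0.5,0,0,0.02],[0.1,-0.5,0.6,0,0,0.023],[0.21,-0.98,0.6,0,0,0.023]]

```text
time_s: 72.18
eef_pos: [511.0, 127.6, 337.4]
ee_rot: [-0.001, 0.793, 0.609, -0.002]
force: [1.7, -0.2, -4.7]
grip_width: 0.39
```

Call:
drive_tool:
  rows:
    - [[0.1,-0.5,0,0,0,0.023],[0.21,-1,0,0,0,0.023]]

```text
time_s: 72.42
eef_pos: [532.0, 25.9, 335.7]
ee_rot: [-0.002, 0.782, 0.624, -0.003]
force: [1.3, 0.3, -5.7]
grip_width: 0.388
```

Call:
drive_tool:
  rows:
    - [[0.1,-0.5,0,0,0,0.022],[0.21,-1,0,0,0,0.022],[0.21,-1,0,0,0,0.022],[0.21,-1,0,0,0,0.022]]

```text
time_s: 72.92
eef_pos: [552.9, -73.8, 334.2]
ee_rot: [-0.003, 0.771, 0.637, -0.004]
force: [0.6, 0.6, -5.1]
grip_width: 0.384
```

```bash
python3 - <<'E'
from h import *
c,im=snap('wrist','w61')
s=ctrl.sense();p,Rm=tool();print(p,s['grip_width'],Rm.round(4),s['force'])
darks(wcam(off=(83.5,0,31.7)),im,6)
cv2.imwrite('pics/z61.png',cv2.resize(im,(640,480)))
E
```

```text
[552.90041928 -73.34591279 334.62604258] 0.38876607859311096 [[ 1.871e-01  9.823e-01 -9.000e-03]
 [ 9.823e-01 -1.871e-01  1.000e-04]
 [-1.600e-03 -8.800e-03 -1.000e+00]] [-0.64370857  1.23474011 -5.94014696]
[176  40  12  14 138] [181.4  46.8] [499.  54.   6.]
[350  40  13  14 142] [356.1  46.7] [655.7  24.1   6. ]
[261  56  18  20 282] [269.6  65.8] [575.4  23.1   6. ]
[213 112  15  16 186] [219.9 119.8] [518.4 -16.3   6. ]
[186 166  12  11  95] [191.3 171.3] [476.5 -62.4   6. ]
[339 167  12  11  97] [344.4 171.8] [633.7 -92.4   6. ]
[ 89 243  24  21 193] [103.3 250.8] [ 350.7 -136.2    6. ]
[251 319  23  21 382] [262.1 329. ] [ 510.1 -282.6    6. ]
```

```bash
python3 - <<'E'
from h import *
goal((566.2,-19.4,76),(-.5,.2,180),79.1,79.1)
goal((566.2,-19.4,96),(-.5,.2,180),79.1,79.1)
E
```

```text
TCP goal [562.1 -39.9 254.8] shift [ 0.0916  0.3349 -0.7984] turn [ 0.0743 -0.02   -0.0016]
TCP goal [562.1 -39.9 274.8] shift [ 0.0916  0.3349 -0.5984] turn [ 0.0743 -0.02   -0.0016]
```

Call:
drive_tool:
  rows:
    - [[0.05,0.2,0,0.0743,-0.02,-0.0016],[0.092,0.335,-0.2,0.0743,-0.02,-0.0016],[0.092,0.335,-0.5,0.0743,-0.02,-0.0016],[0.092,0.335,-0.62,0.0743,-0.02,-0.0016],[0.092,0.335,-0.62,0.0743,-0.02,-0.0016],[0.092,0.335,-0.62,0.0743,-0.02,-0.0016]]

```text
time_s: 73.72
eef_pos: [562.3, -39.8, 273.7]
ee_rot: [-0.037, 0.77, 0.636, 0.046]
force: [0.3, -0.2, -4.8]
grip_width: 0.386
```

```bash
python3 - <<'E'
from h import *
c,im=snap('wrist','w62');_,b=snap('scene','scene62')
s=ctrl.sense();print(s['eef_pos'],s['force'],s['grip_width'])
goal((566.2,-19.4,76),(-.5,.2,180),79.1,79.1)
cv2.imwrite('pics/z62.png',np.hstack([cv2.resize(im,(400,300)),cv2.resize(b[130:250,180:340],(400,300),interpolation=2)]))
E
```

```text
[562.27500908 -39.89362246 273.60975416] [-0.49617296 -0.1892365  -5.46882501] 0.3856999193919342
TCP goal [562.1 -39.9 254.8] shift [-0.0022  0.0004 -0.1882] turn [0.0003 0.0011 0.    ]
```

Call:
drive_tool:
  rows:
    - [[-0.002,0,-0.1,0,0.001,0],[-0.002,0,-0.172,0,0.001,0],[-0.002,0,-0.172,0,0.001,0],[-0.002,0,-0.172,0,0.001,0]]

```text
time_s: 74.32
eef_pos: [562.1, -39.9, 256.5]
ee_rot: [-0.038, 0.77, 0.636, 0.046]
force: [1.4, -0.4, -5.7]
grip_width: 0.39
```

Call:
drive_tool:
  rows:
    - [[0,0,-0.012,0,0,0],[0,0,-0.012,0,0,0],[0,0,-0.012,0,0,0]]

```text
time_s: 74.7
eef_pos: [562.2, -39.9, 255.3]
ee_rot: [-0.038, 0.77, 0.636, 0.046]
force: [0.1, 0.6, -5.6]
grip_width: 0.385
```

Call:
drive_tool:
  rows:
    - [[0,0,-0.006,0,0,0],[0,0,-0.01,0,0,0],[0,0,-0.012,0,0,0],[0,0,-0.012,0,0,0]]

```text
time_s: 75.2
eef_pos: [562.2, -39.9, 254.7]
ee_rot: [-0.037, 0.77, 0.636, 0.046]
force: [-3.1, 1.1, 3.6]
grip_width: 0.384
```

Call:
drive_tool:
  rows:
    - [[0,0,-0.002,0,0,0],[0,0,-0.002,0,0,0],[0,0,-0.002,0,0,0],[0,0,0,0,0,0]]
  fingers: 0.15

```text
time_s: 75.7
eef_pos: [562.2, -39.9, 254.7]
ee_rot: [-0.037, 0.77, 0.636, 0.046]
force: [-0.5, -0.1, -0.0]
grip_width: 0.578
```

```bash
python3 - <<'E'
from h import *
from rig import ctrl
s=ctrl.sense();print(s['force'],s['grip_width'],s['eef_pos'])
E
```

```text
[-0.50648153 -0.13012337 -0.0458611 ] 0.5778286394381409 [562.21208697 -39.93326443 254.68527863]
```

Call:
drive_tool:
  rows:
    - [[-0.002,-0.012,0.1,0,0,0],[-0.005,-0.024,0.2,0,0,0],[-0.009,-0.047,0.4,0,0,0],[-0.018,-0.094,0.8,0,0,0],[-0.02,-0.1,0.9,0,0,0],[-0.02,-0.1,0.9,0,0,0]]

```text
time_s: 76.45
eef_pos: [560.1, -49.9, 345.1]
ee_rot: [-0.037, 0.77, 0.636, 0.046]
force: [-0.6, 0.2, -0.3]
grip_width: 0.575
```

View pics/z70wrist.png

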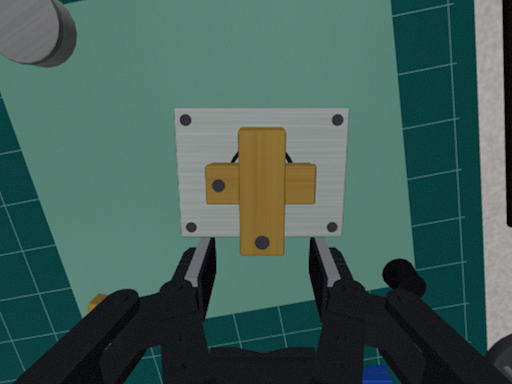

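View pics/z70scene.png

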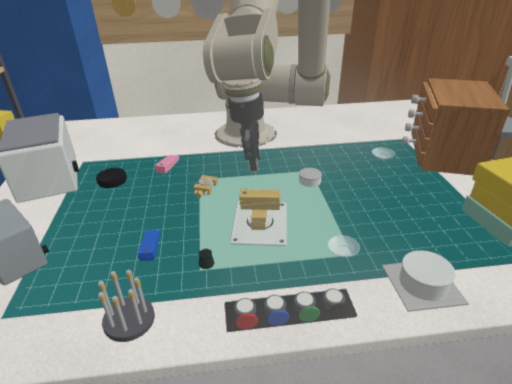

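View pics/z70side.png

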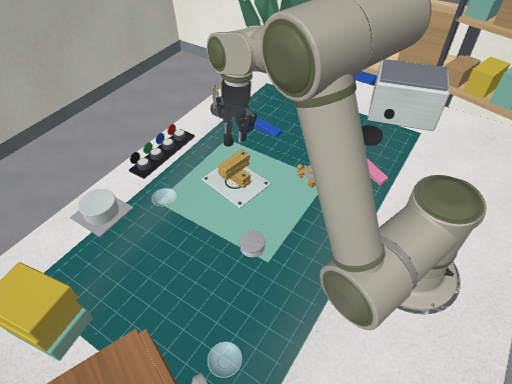

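```bash
python3 - <<'E'
from h import *
import cv2,numpy as np
c=wcam(off=(83.5,0,31.7))
a=toz(c,np.array([[239,128.],[284,127],[285,255],[240,255]]),96);print(a[:,:2].round(1),a.mean(0).round(1))
p=toz(c,np.array([[185,120.],[337.5,119.5],[332,227],[191,227]]),6);print(p[:,:2].round(1),p.mean(0).round(1))
l=toz(c,np.array([[206,164.],[315.5,164],[315.5,204],[206,204]]),56);print(l[:,:2].round(1),l.mean(0).round(1))
d=a[[0,1]].mean(0)-a[[2,3]].mean(0);print(np.degrees(np.arctan2(d[1],d[0])),np.hypot(*d[:2]))
for n in('wrist','scene','side'):
  im=cv2.imread(f'pics/z70{n}.png')
  x,y,w,h={'wrist':(165,100,200,165),'scene':(210,170,110,85),'side':(190,130,100,85)}[n]
  cv2.imwrite(f'pics/z71{n}.png',cv2.resize(im[y:y+h,x:x+w],None,fx=4 if n=='wrist' else 7,fy=4 if n=='wrist' else 7,interpolation=cv2.INTER_CUBIC)[:600,:800])
E
```

```text
[[558.4  34.2]
 [591.6  28.6]
 [574.5 -73.6]
 [538.  -66.6]] [565.6 -19.4  96. ]
[[497.5  52.4]
 [653.8  22.9]
 [631.7 -93.4]
 [475.4 -63.3]] [564.6 -20.3   6. ]
[[519.2   8.3]
 [616.7 -10.4]
 [611.  -47.6]
 [510.6 -28.3]] [564.4 -19.5  56. ]
79.5428736545408 103.19530398521024
```

View pics/z71wrist.png

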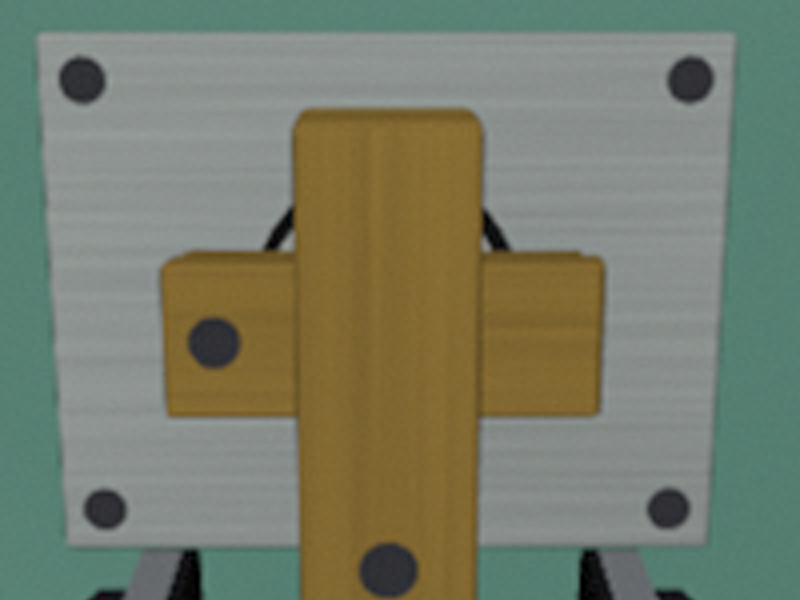

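View pics/z71scene.png

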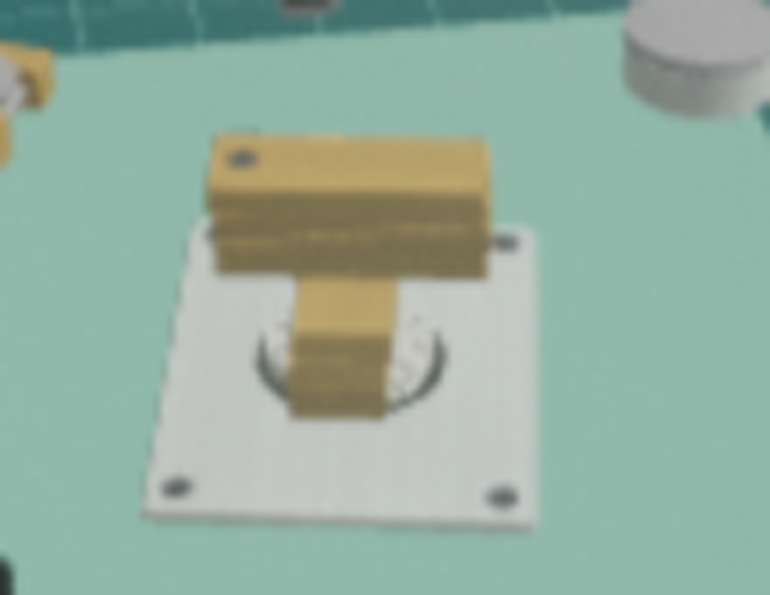

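View pics/z71side.png

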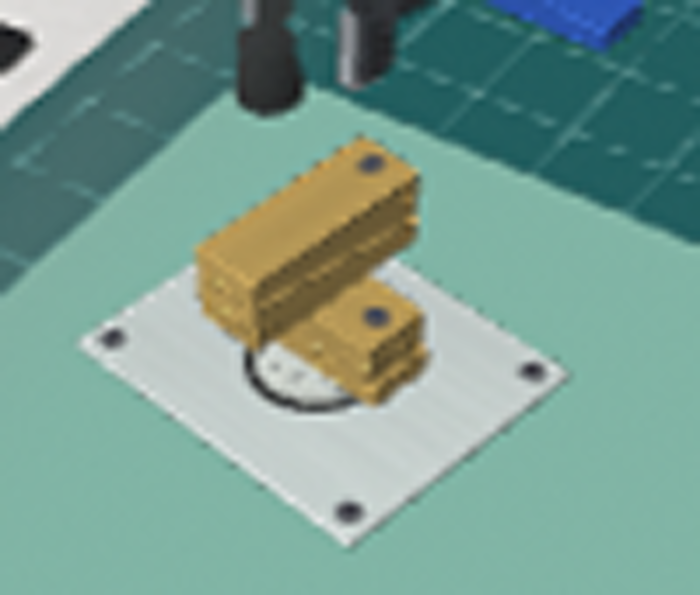

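```bash
python3 - <<'E'
from rig import ctrl
s=ctrl.sense();print(s['time_s'],s['dq'])
print(ctrl.finish_job())
E
```

```text
76.6 [-0.00173297  0.00199235 -0.00243652  0.0028875   0.00148902 -0.00125739]
the job is handed in; nothing more can be done
None
```

The job is handed in, at 76.6 s of the 210 s. Only two dials were on the bench. Both are flat on the pad, and the four weights are stacked on them. The first two lie end for end along the plate's long side, and the other two lie end for end crosswise on top.

**Last checks, all by camera:**
- **Centring:** the centres of the first layer's top (z 56) and of the stack's top (z 96) measured within about 1.5 mm of the plate's centre. The dials measured within 1 mm when I placed them.
- **Direction and level:** the top layer points at 79.5° against the plate's 79.1°. I measured the first layer as level. The top layer looks level in the scene and side pictures, but I did not measure its tilt separately. It measured 103 mm long against the true 100 mm, so these figures are good to a millimetre or two.
- **Clearance:** the gripper is open and clear of the stack. The other things on the bench show no sign of having been moved, though I did not measure them again at the end.

**What did not go cleanly:**
- **First weight:** it sits about 2.5 mm off centre sideways. It shows as a small step between the two weights of the first layer.
- **Second weight, first try:** it was knocked off the pile and landed upside down. I turned it upright and used it as the third weight.

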